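# Index the battery caddy and show a cell to the inspection camera

### The arm

A 6-joint arm with a two-finger parallel gripper is mounted at the origin on a cart in front of the work surface, level with it; the furniture and walls round the work are solid. World frame = base frame: x ahead of the robot, y to its left, z up, the work surface at z = 0. Lengths are in m, angles in rad, forces in N, time in s.
With the tool pointing down it reaches from about 0.275 to 0.75 m from the base axis. Payload 10.2 kg.
Tool frame: the origin (TCP) lies at the very end of the fingers, on their centre line; the grasp point (between the pads) lies 19 mm behind it (hold_point_z is the distance from the TCP to the grasp point, in m); z points along the fingers, y is the line along which they close (so a half turn about z gives the same grasp; the last joint's range is limited). The gripper opens to 88 mm and grips with 3 to 60 N. Pads are 18 mm wide; open, the fingers measure 123 mm over their backs; the gripper's body (75 mm by 187 mm) begins 45 mm behind the grasp point.
Start: joints at [-1.386, 0.313, 1.498, -0, 1.331, -0.223], TCP at [0.208, -0.482, 0.239] pointing down, gripper open.
Joint ranges: [-2.94, 2.94], [-0.97, 2.17], [0.19, 2.56], [-1.23, 4.37], [0.02, 3.11], [-2.88, 2.88]. Speed limits (rad/s): [2.39, 2.39, 3.01, 3.14, 3.14, 3.14].

### API

Orientations are given as a 3x3 rotation matrix whose columns are the frame's x, y, z axes.
In Python, from plant import get_state, grab_frame, job_done, hold_point_z gives the robot as it stands. The module is installed in compiled form; this text tells all that it offers.
- The arm moves only by the tool arm_command, never from a script. Its argument "moves" is a list of rows, each an object of numbers: "x", "y", "z": the shift along the tool's x, y, z in m; "yaw": the turn about the tool's z in degrees; "jaw": the gripper command: -1 is fully open, 1 is shut, values between are in proportion. A call has 1 to 12 rows; each row shifts and turns the commanded pose from where the row before left it, along the tool's axes as they then stand; what a row does not reach is not made up. A row lasts 1/12 s, in which the tool goes at most 41.7 mm and 7.16 degrees, less where a joint would pass 70% of its speed; a pose out of reach is approached as far as the arm can. A call with a gripper value outside its range is refused whole. The fingers move at their own pace and stop on an object; "force" is the grip in N (left out, the last holds). Time passes only in rows, so rows that do not move let the fingers close. It gives the time, the measured TCP pose, the force, the opening and the grip force at its end, in the units of the state.
- get_state(): the state, without advancing time (a new reading comes with each control period).
- grab_frame(name): name is "scene" or "top" or "wrist"; returns a dict with "image" (420x560x3 uint8, red, green, blue), "depth" (420x560 float32, m along the optical axis (not along the pixel's ray), 0 where there is no reading), "fov_y" (degrees; the focal length in pixels is half the picture's height over the tangent of half this angle, whatever the lens; pixels are square), "cx", "cy" (the principal point, pixels), "R" (3x3) and "t" (3): a world point X has camera coordinates R X + t. Camera axes: x right, y down, z forward; pixel columns grow to the right and rows downward; lengths in m; the calibration is good to about 2 mm. The wrist camera is an equidistant fisheye: a pixel r from the principal point sees the ray r / f radians off the axis. A picture is of the moment at which its call begins.
- job_done(): hands the job in; it is judged then, once.
The state is a dict: "t": time; "joint_pos": joint angles; "dq": joint speeds; "effort": joint torques, N m; "position": TCP position; "orientation": TCP orientation; "ft_force": force on the tool from outside, world axes, zero at the start; "torque": the same for the moment, N m; "width": finger opening in m; "gripper_force": force on a finger pad.
Only numpy, scipy, OpenCV 4.12 (cv2) and the standard library are available. Lean on these libraries where they do the work, as an engineer would, in place of code of your own. Each camera call takes 0.05 s, during which the arm holds its last target. There are 200 camera calls.

### The job

Check a stored AA cell for leakage: turn the round battery caddy by its top knob exactly one click clockwise (seen from above), so that the next cell comes out from under the roof into the open window, and lift that cell straight out. Hold its flat bottom end in front of the small tilted inspection camera on the stand, about 6 cm from the lens, centred on the line of sight and with the cell standing square to the lens along that line, and finish there still holding it in the air and still. Leave the other cells in the caddy, do not touch the camera, and do not disturb the other things on the desk.

Things in the scene. Friction and masses are not known exactly. Their poses are not given: they have to be found in the camera images.
- rotor (a joint): Turning position of the caddy's rotor, rad: 0 at the start, grows clockwise seen from above. It clicks into a sprung detent every 1.047 rad (60 deg); the detent pulls it in from about 0.08 rad either side and takes about 0.2 N m to leave or enter. One click clockwise is +1.047.
- caddy: Fixed round battery caddy: grey base 214 mm across, 8 mm high; origin at the centre of its underside, on the turning axis, z up; -x points to the window. On it turns a white disc (top at z = 14 mm, the cups' floor) with six blue cups, 22 mm outside, rims at z = 31 mm, 72 mm from the axis every 60 deg.
- window (a point): Centre of the 90 deg opening in the caddy's light grey flat roof, 72 mm from the axis, at the roof's top. The roof (z = 68 to 71 mm, 22 to 108 mm from the axis) covers all other cups; its sides are open and two thin posts at the far side carry it. An empty cup stands under the window at the start.
- knob (a point): Grip point in the middle of the caddy's blue knob, 95 mm above the desk: a bar 40 mm long, 14 mm wide, 26 mm high (z = 80 to 106 mm) on the turning axis, above the roof (71 mm) on a 14 mm shaft. The bar lies along this frame's x axis and at rotor = 0 points at the window; it turns with the rotor. Wall cabinets hang behind, from x = 0.53 m, above z = 0.45 m.
- battery: The AA cell to show: 14 mm diameter, 50 mm long, white, teal at the upper end, 18 to 33 g. Origin at the centre of its flat bottom, z to the button end. At first in the cup one place counter-clockwise of the window, under the roof; one click clockwise brings it to the middle of the window. 33 mm stand out of the cup; the fit is loose (1 mm all round; it may lean a few degrees).
- battery_b: Another identical cell, in the cup one place clockwise of the window at the start; stays in its cup. Origin at the centre of its bottom.
- battery_c: A third identical cell, in the cup opposite the window at the start; stays in its cup. Origin at the centre of its bottom.
- camera_head: Small white inspection camera, 39 mm diameter and 66 mm long with an orange ring, fixed in a black stand with a 90 mm round foot. Origin at the centre of the lens face, 80 mm above the desk; z is the line of sight, out of the lens, upwards and leaning 30 deg from vertical.
- focus (a point): The point on the camera's line of sight 60 mm in front of the lens, where the centre of the cell's bottom end is to be; axes as the camera's (z away from the lens, along which the cell points with its button end away).
- glue_stick: Bystander: standing glue stick, 28 mm diameter, 92 mm high. Origin at its underside.
- eraser: Bystander: blue and white eraser 21 x 50 x 13 mm lying on the desk. Origin at its underside.
- tape_measure: Bystander: yellow tape measure 32 x 74 x 60 mm standing on the desk. Origin at its underside.
- remote: Bystander: black remote control 192 x 48 x 19 mm lying on the desk. Origin at its underside.
There are look-alikes about, which are no part of the job. Leave any yellow look-alike of the part that bears camera_head alone.

How it is judged:
By the outcome, as a careful person would: the job done as asked, in the order asked, and still so for the second after the job is handed in, while the arm keeps its last pose, push and grip.
It also fails if it takes over 58 s, if anything falls off the work surface, if the arm or the gripper's body presses on something with over 40 N, if the wrist force passes 120 N, or if a joint passes its speed limit or range.

## Working session

There is one attempt and no reset: what is moved stays moved. The work goes in short steps, Python scripts to look and compute and a tool call to move; the robot and the scene stay as the last step left them, time stands still between calls to the robot, and variables do not carry over. Pictures are saved under pics/ and viewed, at most 10 in all, crops included, and the job is handed in when it is done.

Besides the shell and the picture viewer there is one more tool, called after "Request:" as name(argument=value, ...) on one line, values as JSON. arm_command: Moves the arm, as the interface text tells. Its arguments: {"type":"object","properties":{"moves":{"type":"array"},"force":{"type":"number"}},"required":["moves"]}

```bash
mkdir -p pics; cat > h.py <<'E'
import numpy as np, cv2
from plant import *
def save(f,n): cv2.imwrite(f'pics/{n}.png',f['image'][:,:,::-1])
def foc(f): return 210/np.tan(np.radians(f['fov_y']/2))
def ray(f,u,v):
    F=foc(f); d=np.array([(u-f['cx'])/F,(v-f['cy'])/F,1.]); R=np.array(f['R']); return -R.T@np.array(f['t']), R.T@d
def onz(f,u,v,z):
    o,d=ray(f,u,v); return o+d*(z-o[2])/d[2]
def cloud(f):
    v,u=np.mgrid[:420,:560]; F=foc(f); D=f['depth']
    P=np.stack([(u-f['cx'])/F*D,(v-f['cy'])/F*D,D],-1); return (P-np.array(f['t']))@np.array(f['R'])
def proj(f,X):
    c=np.array(f['R'])@X+np.array(f['t']); F=foc(f); return F*c[0]/c[2]+f['cx'],F*c[1]/c[2]+f['cy']
E
python3 - <<'E'
from h import *
a=grab_frame('top');b=grab_frame('scene')
save(a,'top');save(b,'scene')
for f in(a,b): R=np.array(f['R']);print(-R.T@f['t'],R[2],f['fov_y'],(f['depth']>0).mean())
print(get_state(),hold_point_z)
E
```

```text
[0.32782666 0.01918484 1.40598942] [ 0.11011151 -0.02480955 -0.99360955] 47.77814406590275 0.9958078231292516
[-0.45900795 -0.62391006  0.85558025] [ 0.67924971  0.4792301  -0.55584021] 55.99075893783141 0.9959268707482993
{'t': 0.1, 'joint_pos': array([-1.38640482e+00,  3.13339317e-01,  1.49830820e+00,  1.84870125e-05,
        1.33100011e+00, -2.23409137e-01]), 'dq': array([ 0.00037347,  0.00044538, -0.00229233, -0.00073534, -0.00265762,
        0.00126481]), 'effort': array([ 3.02977031e-03, -4.02814937e+01, -2.52643329e+01,  6.95720455e-02,
        3.42685904e-02, -5.56122325e-05]), 'position': array([ 0.20816092, -0.48174801,  0.23826622]), 'orientation': array([[ 9.17997056e-01,  3.96587157e-01, -1.75774123e-04],
       [ 3.96587117e-01, -9.17996501e-01,  1.04038239e-03],
       [ 2.51242264e-04, -1.02477772e-03, -9.99999443e-01]]), 'ft_force': array([ 0.24147004, -0.10341013,  0.59154455]), 'torque': array([0.06915401, 0.0170037 , 0.0040887 ]), 'gripper_force': 0.0, 'width': 0.08833200758143173} 0.0187
```

View pics/top.png

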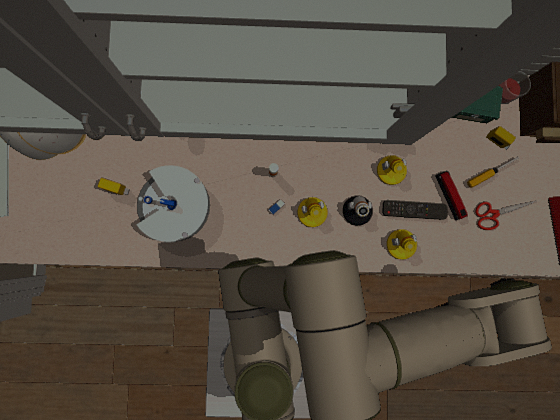

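View pics/scene.png

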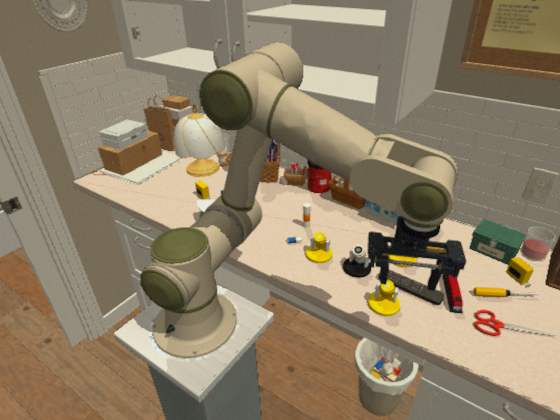

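Top view: the round white caddy is at (172,203), its blue knob at (163,203), and its window faces left. There are four camera stands. The black one at (358,210) fits the description; the three yellow ones at (312,211), (392,169) and (402,244) are look-alikes. I'll enlarge both areas and measure.

```bash
python3 - <<'E'
from h import *
f=grab_frame('top');im=f['image'];P=cloud(f)
c1=cv2.resize(im[155:255,125:225],(400,400),interpolation=cv2.INTER_CUBIC)
c2=cv2.resize(im[185:235,333:383],(400,400),interpolation=cv2.INTER_CUBIC)
cv2.imwrite('pics/crop.png',np.hstack([c1,c2])[:,:,::-1])
v,u=np.mgrid[:420,:560]
reg=(u>125)&(u<225)&(v>150)&(v<255)
roof=reg&(abs(P[...,2]-.071)<.012)
print('roof z',np.median(P[roof][:,2]),roof.sum())
cn=max(cv2.findContours(roof.astype(np.uint8),0,1)[0],key=cv2.contourArea)[:,0]
pts=np.array([onz(f,a,b,.071)[:2] for a,b in cn])
from scipy.optimize import least_squares
s=least_squares(lambda p:np.hypot(*(pts-p[:2]).T)-p[2],[*pts.mean(0),.108],loss='soft_l1',f_scale=.002).x
print('roof fit',s)
hsv=cv2.cvtColor(im,cv2.COLOR_RGB2HSV)
blue=reg&(hsv[...,0]>100)&(hsv[...,0]<130)&(hsv[...,1]>120)
n,l,st,ce=cv2.connectedComponentsWithStats(blue.astype(np.uint8))
for i in range(1,n):
    if st[i,4]>5:
        m=l==i; z=P[m][:,2]; print('blue',ce[i],st[i,4],np.percentile(z,[5,50,95]),P[m].mean(0))
k=blue&(P[...,2]>.09)
q=np.array([onz(f,a,b,.106)[:2] for b,a in np.argwhere(k)])
print('knob',len(q),q.mean(0),(q.min(0)+q.max(0))/2);w,V=np.linalg.eigh(np.cov(q.T));print(w,V[:,1],np.degrees(np.arctan2(V[1,1],V[0,1])),cv2.minAreaRect((q*1000).astype(np.float32)))
# camera
rg=(u>338)&(u<380)&(v>190)&(v<230)
for (x,y) in [(v_,u_) for v_ in range(196,226,3) for u_ in range(344,374,3)]: pass
blk=rg&(hsv[...,2]<60)&(P[...,2]<.03)
cn=np.argwhere(blk); q=P[blk]; print('foot',blk.sum(),np.percentile(q[:,2],[5,50,95]),(q.min(0)+q.max(0))/2,q.max(0)-q.min(0))
print('cam z'); print((P[196:226:2,344:374:2,2]*1000).astype(int))
E
```

```text
roof z 0.07100198192152102 3324
roof fit [0.44705598 0.26984658 0.10206038]
blue [147.67741935 199.41935484] 31 [0.0142256  0.0290419  0.03474237] [0.45963071 0.34621101 0.02748045]
blue [169.         203.22222222] 99 [0.02362455 0.10394323 0.1097162 ] [0.44295645 0.26817632 0.10953655]
knob 69 [0.44613452 0.2717746 ] [0.44371395 0.2733068 ]
[1.88398974e-05 1.21853028e-04] [0.15834149 0.98738441] 80.8893565194774 ((444.7124328613281, 273.8309020996094), (39.03602981567383, 19.877113342285156), 74.35042572021484)
foot 415 [0.00386957 0.01215697 0.01745833] [ 0.44559897 -0.26863485  0.00892977] [0.08595886 0.08822579 0.02816113]
cam z
[[   0   -1    0   -4    6   13   11   34   45    8   -2    3    0    0
     6]
 [   1   -1    0   10   15   34   44   46   55 1405   39   10 1405   -4
     0]
 [   2    0   14   16   15   42   50   59   60   64   60   14   13    0
    10]
 [  -1    7   12   48   57   45   55   69   78   75   74   64   50   56
    -1]
 [   9   16   14   48   58   51   67   77   81   80   81   79   54   56
     0]
 [  14   14   12   48   58   46   71   81   85   79   88   83   72   56
     0]
 [  12   16   10   38   49   12   71   82   85   79   79   84   84   48
    10]
 [   9   12   13   16    7   20   72   79   76   80   80   81   73   16
    11]
 [  11   14    9   14   14   12   18   76   78   80   76   75   78   12
    12]
 [  12   10   10   14   15   14   11   12   77   76   76   73   15   13
    12]
 [   6    9   13   15   15   13   10   16   16   12   12   14   17   14
     1]
 [  -3    9    7    9   10   11   12   13   14   13   13   14   11    7
   -11]
 [  -5    1    6    9   17   16    8   11   12    8   18    9   12    0
    -4]
 [  -5    7    2    3   16   12   17   14   14   11   11    8   -4    0
     0]
 [  -1    1   -2    0    3    6    8   10    9   11    2    0    0    0
     3]]
```

View pics/crop.png

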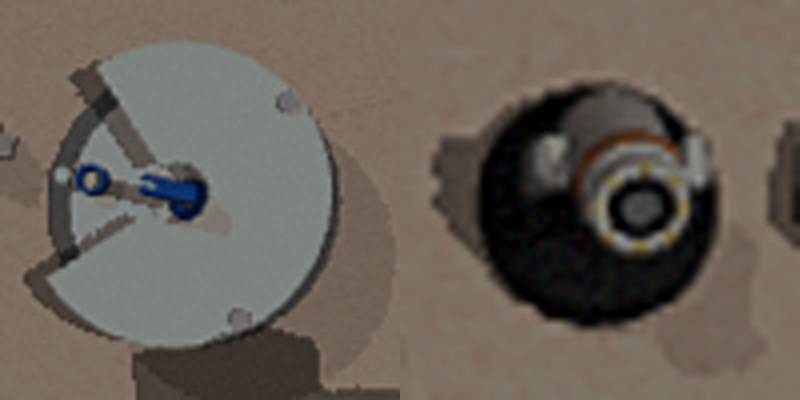

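The crops confirm both: the caddy has its open window and an empty blue cup at the left, and the black-footed stand carries a white head with an orange ring, lens at crop (641,206). The moves offer no pitch, so I plan to pivot the cell 30° in the grip against the cup rim. Next I'll refine the poses.

```bash
python3 - <<'E'
from h import *
from scipy.optimize import least_squares
f=grab_frame('top');im=f['image'];P=cloud(f)
g=cv2.cvtColor(im,cv2.COLOR_RGB2HSV)
reg=np.zeros((420,560),bool);reg[155:255,125:225]=1
roof=(reg&(g[...,2]>120)&(g[...,1]<40)).astype(np.uint8)
print('roofpix',roof.sum(),im[215,185],im[170,150],im[225,150])
cn=max(cv2.findContours(roof,0,1)[0],key=cv2.contourArea)[:,0]
pts=np.array([onz(f,a,b,.071)[:2] for a,b in cn])
s=least_squares(lambda p:np.hypot(*(pts-p[:2]).T)-p[2],[.447,.27,.106],loss='cauchy',f_scale=.0015).x
print('roof',s)
px=lambda c,k,o:(c[0]/k+o[0]-.5+.5/k,c[1]/k+o[1]-.5+.5/k)
cup=onz(f,*px((92,180),4,(125,155)),.031);ax=s[:2]
d=cup[:2]-ax;print('cup',cup,np.hypot(*d),np.degrees(np.arctan2(d[1],d[0])))
for c in((288,101),(238,318)):
    p=onz(f,*px(c,4,(125,155)),.071)[:2]-ax;print('post',np.hypot(*p),np.degrees(np.arctan2(p[1],p[0])))
for c in((100,65),(48,280)):
    p=onz(f,*px(c,4,(125,155)),.071)[:2]-ax;print('wincorner',np.hypot(*p),np.degrees(np.arctan2(p[1],p[0])))
o=(333,185)
C=lambda x,y,z:onz(f,*px((x-400,y),8,o),z)
print('lens',C(641,206,.08),'foot',C(598,205,.005));print('trun',C(550,157,.057),C(696,155,.057))
# ring outer white face
w=grab_frame('wrist');save(w,'wrist0');R=np.array(w['R']);print(-R.T@w['t'],R,w['fov_y'],w['cx'],w['cy'])
E
```

```text
roofpix 3472 [124 131 126] [106 104  96] [125 129 125]
roof [0.44844252 0.27611212 0.10602136]
cup [0.45868524 0.34549832 0.031     ] 0.07013814435016406 81.60269857064347
post 0.10006108456537299 -48.397282969697066
post 0.09913660885325155 -151.98735635312286
wincorner 0.10598939466315173 33.609124112355175
wincorner 0.10800505803397119 126.67889198980286
lens [ 0.44060529 -0.26983516  0.08      ] foot [ 0.44691748 -0.27008473  0.005     ]
trun [ 0.45930064 -0.24194078  0.057     ] [ 0.46148256 -0.29463913  0.057     ]
[ 0.28514864 -0.44872822  0.38493136] [[ 3.97278524e-01 -9.17698081e-01  8.58790360e-05]
 [-8.69955615e-01 -3.76580651e-01  3.18377513e-01]
 [-2.92142092e-01 -1.26559259e-01 -9.47964004e-01]] 65.70646984690485 280.52276094648266 213.68890065455489
```

View pics/wrist0.png

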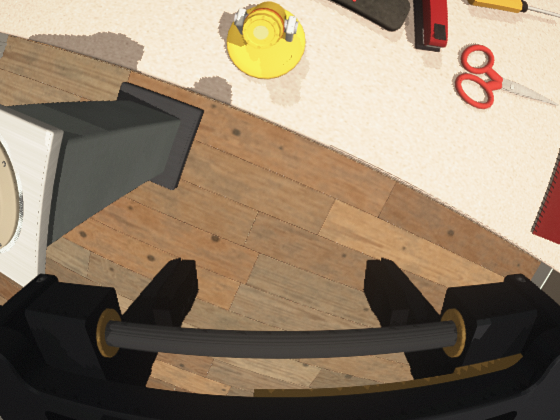

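The wrist view shows the fingers at the bottom and a yellow look-alike at (265,40). I'll move to look at the camera head from close above.

Request:
arm_command(moves=[{"x": 0.0257,"y": -0.0178,"z": -0.0075},{"x": 0.0257,"y": -0.0178,"z": -0.0075},{"x": 0.0257,"y": -0.0178,"z": -0.0075},{"x": 0.0257,"y": -0.0178,"z": -0.0075},{"x": 0.0257,"y": -0.0178,"z": -0.0075},{"x": 0.0257,"y": -0.0178,"z": -0.0075},{"x": 0.0257,"y": -0.0178,"z": -0.0075},{"x": 0.0257,"y": -0.0178,"z": -0.0075},{"yaw": 5.85},{"yaw": 5.85},{"yaw": 5.85},{"yaw": 5.85}])

```text
$.moves[0]: bad value
```

Request:
arm_command(moves=[{"x": 0},{"x": 0}])

```text
$.moves[0]: bad value
```

```bash
cat >> h.py <<'E'
def wray(f,u,v):
    F=foc(f); a=np.array([u-f['cx'],v-f['cy']]); r=np.hypot(*a); th=r/F
    d=np.array([*(np.sin(th)*a/max(r,1e-9)),np.cos(th)]); R=np.array(f['R']); return -R.T@np.array(f['t']), R.T@d
def wonz(f,u,v,z):
    o,d=wray(f,u,v); return o+d*(z-o[2])/d[2]
def wproj(f,X):
    c=np.array(f['R'])@X+np.array(f['t']); r=np.hypot(c[0],c[1]); th=np.arctan2(r,c[2]); return np.array([f['cx'],f['cy']])+foc(f)*th*c[:2]/r
def yawof(s): o=s['orientation']; return np.degrees(np.arctan2(o[1,0],o[0,0]))
E
python3 - <<'E'
from h import *
w=grab_frame('wrist');p=wproj(w,np.array([.44,-.27,.08]));print(p)
x,y=[int(max(0,k-60)) for k in p];c=w['image'][y:y+120,x:x+120]
cv2.imwrite('pics/cam.png',cv2.resize(c,None,fx=5,fy=5,interpolation=cv2.INTER_CUBIC)[:,:,::-1]);print(x,y,c.shape)
np.save('w_cam.npy',w,allow_pickle=True)
s=get_state();print(s['position'],yawof(s),s['t'],s['joint_pos'])
E
```

```text
[179.21422422 -81.70975083]
119 0 (120, 120, 3)
[ 0.20816383 -0.48188812  0.23854394] 23.364869548216973 0.3 [-1.38643245e+00  3.13061550e-01  1.49794825e+00 -1.75657811e-05
  1.33096614e+00 -2.23425860e-01]
```

View pics/cam.png

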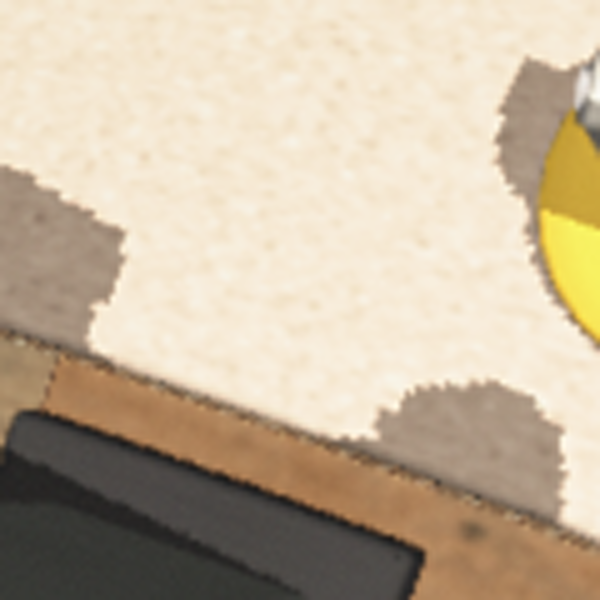

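The rows were refused, probably because every field is needed, so the picture shows nothing useful. I'll repeat with complete rows.

Request:
arm_command(moves=[{"x": 0.0257,"y": -0.0178,"z": -0.0075,"yaw": 0,"jaw": -1},{"x": 0.0257,"y": -0.0178,"z": -0.0075,"yaw": 0,"jaw": -1},{"x": 0.0257,"y": -0.0178,"z": -0.0075,"yaw": 0,"jaw": -1},{"x": 0.0257,"y": -0.0178,"z": -0.0075,"yaw": 0,"jaw": -1},{"x": 0.0257,"y": -0.0178,"z": -0.0075,"yaw": 0,"jaw": -1},{"x": 0.0257,"y": -0.0178,"z": -0.0075,"yaw": 0,"jaw": -1},{"x": 0.0257,"y": -0.0178,"z": -0.0075,"yaw": 0,"jaw": -1},{"x": 0.0257,"y": -0.0178,"z": -0.0075,"yaw": 0,"jaw": -1},{"x": 0,"y": 0,"z": 0,"yaw": 5.85,"jaw": -1},{"x": 0,"y": 0,"z": 0,"yaw": 5.85,"jaw": -1},{"x": 0,"y": 0,"z": 0,"yaw": 5.85,"jaw": -1},{"x": 0,"y": 0,"z": 0,"yaw": 5.85,"jaw": -1}])

```text
t: 1.3
position: [0.3406, -0.2695, 0.2988]
orientation: [[1.0, -0.005, 0.0], [-0.005, -1.0, -0.0], [0.0, 0.0, -1.0]]
ft_force: [-0.8, 0.0, -0.7]
width: 0.0879
gripper_force: 0.0
```

```bash
python3 - <<'E'
from h import *
grab_frame('wrist');grab_frame('wrist')
w=grab_frame('wrist');p=wproj(w,np.array([.44,-.27,.08]));print(p)
x,y=[int(max(0,k-90)) for k in p];c=w['image'][y:y+180,x:x+180]
cv2.imwrite('pics/cam2.png',cv2.resize(c,(540,540) if c.shape[:2]==(180,180) else None,fx=3,fy=3,interpolation=cv2.INTER_CUBIC)[:,:,::-1]);print(x,y,c.shape)
np.save('w_cam.npy',w,allow_pickle=True)
R=np.array(w['R']);print(-R.T@w['t'],R[2]);s=get_state();print(s['position'],yawof(s),s['t'])
E
```

```text
[280.73912837  94.34233616]
190 4 (180, 180, 3)
[ 0.42425252 -0.2695624   0.44523636] [-3.18278830e-01 -2.34958280e-04 -9.47997116e-01]
[ 0.34045033 -0.26966504  0.29872085] 0.11515945814102373 1.45
```

View pics/cam2.png

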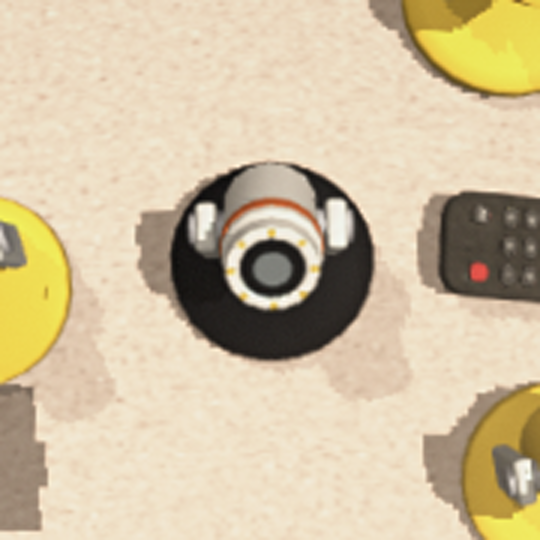

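The head is centred in this view, with the lens at crop (272,268), lugs at (206,224) and (337,222), and the foot at (271,261). It leans towards the robot.

```bash
python3 - <<'E'
from h import *
w=np.load('w_cam.npy',allow_pickle=True).item()
px=lambda a,b:((a+.5)/3-.5+190,(b+.5)/3-.5+4)
for n,c,z in[('lens',(272,268),.08),('foot',(271.5,260.5),.007),('l',(206,224),.057),('r',(337,222),.057),('dotL',(231,270),.08),('dotR',(314,269),.08)]:print(n,wonz(w,*px(*c),z))
im=w['image'];k=(im[4:184,190:370].max(-1)<55).astype(np.uint8)
n,l,st,ce=cv2.connectedComponentsWithStats(k)
for i in range(1,n):
    if st[i,4]>80:print(st[i],ce[i])
# lens depth profile
D=w['depth'];o,_=wray(w,0,0);R=np.array(w['R'])
Q=[]
for v in range(80,106,1):
  for u in range(266,296,1):
    if D[v,u]>0:
      oo,d=wray(w,u,v);dz=R[2]@d;Q.append([u,v,*(oo+d*D[v,u]/dz)])
Q=np.array(Q);m=np.hypot(Q[:,0]-280.7,Q[:,1]-93.3)
g=(m<16)&(m>9)&(Q[:,4]>.065)&(Q[:,4]<.1);A=Q[g][:,2:];
c=np.median(A,0);
for _ in range(3):
    U,S,V=np.linalg.svd(A-A.mean(0));nn=V[2]*np.sign(V[2][2]);e=(A-A.mean(0))@nn;A=A[abs(e)<.004]
print('ring plane',len(A),A.mean(0),nn,np.degrees(np.arccos(nn[2])),np.degrees(np.arctan2(nn[1],nn[0])))
E
```

```text
lens [ 0.44151105 -0.26955524  0.08      ]
foot [ 0.44833861 -0.26933703  0.007     ]
l [ 0.46046023 -0.24391003  0.057     ]
r [ 0.46121102 -0.29483715  0.057     ]
dotL [ 0.44085179 -0.25452752  0.08      ]
dotR [ 0.44120334 -0.28494779  0.08      ]
[  57   56   67   64 1572] [89.7697201  96.38104326]
[ 81  80  20  18 161] [90.39751553 88.42236025]
ring plane 418 [ 0.44278332 -0.26958466  0.08131461] [-0.49132761 -0.01121235  0.87090267] 29.43629443705405 -178.6927078167308
```

Request:
arm_command(moves=[{"x": 0.0075,"y": -0.0367,"z": 0.0066,"yaw": 0,"jaw": -1},{"x": 0.0075,"y": -0.0367,"z": 0.0066,"yaw": 0,"jaw": -1},{"x": 0.0075,"y": -0.0367,"z": 0.0066,"yaw": 0,"jaw": -1},{"x": 0.0075,"y": -0.0367,"z": 0.0066,"yaw": 0,"jaw": -1},{"x": 0.0075,"y": -0.0367,"z": 0.0066,"yaw": 0,"jaw": -1},{"x": 0.0075,"y": -0.0367,"z": 0.0066,"yaw": 0,"jaw": -1},{"x": 0.0075,"y": -0.0367,"z": 0.0066,"yaw": 0,"jaw": -1},{"x": 0.0075,"y": -0.0367,"z": 0.0066,"yaw": 0,"jaw": -1},{"x": 0.0075,"y": -0.0367,"z": 0.0066,"yaw": 0,"jaw": -1},{"x": 0.0075,"y": -0.0367,"z": 0.0066,"yaw": 0,"jaw": -1},{"x": 0.0075,"y": -0.0367,"z": 0.0066,"yaw": 0,"jaw": -1},{"x": 0.0075,"y": -0.0367,"z": 0.0066,"yaw": 0,"jaw": -1}])

```text
t: 2.45
position: [0.4307, 0.1727, 0.2193]
orientation: [[1.0, 0.003, 0.0], [0.003, -1.0, 0.0], [0.0, -0.0, -1.0]]
ft_force: [1.2, -0.9, -0.3]
width: 0.0879
gripper_force: 0.0
```

Request:
arm_command(moves=[{"x": 0,"y": 0,"z": 0,"yaw": -6.7,"jaw": -1},{"x": 0,"y": 0,"z": 0,"yaw": -6.7,"jaw": -1},{"x": 0,"y": 0,"z": 0,"yaw": -6.7,"jaw": -1},{"x": 0,"y": 0,"z": 0,"yaw": -6.7,"jaw": -1},{"x": 0,"y": 0,"z": 0,"yaw": -6.7,"jaw": -1},{"x": 0,"y": 0,"z": 0,"yaw": -6.7,"jaw": -1},{"x": 0,"y": 0,"z": 0,"yaw": -6.7,"jaw": -1},{"x": 0,"y": 0,"z": 0,"yaw": -6.7,"jaw": -1},{"x": 0,"y": 0,"z": 0,"yaw": -6.7,"jaw": -1},{"x": 0,"y": 0,"z": 0,"yaw": -6.7,"jaw": -1},{"x": 0,"y": 0,"z": 0,"yaw": -6.7,"jaw": -1},{"x": 0,"y": 0,"z": 0,"yaw": -6.7,"jaw": -1}])

```text
t: 3.45
position: [0.4308, 0.1706, 0.2195]
orientation: [[0.158, 0.987, -0.0], [0.987, -0.158, 0.0], [0.0, -0.0, -1.0]]
ft_force: [0.0, 0.4, 0.8]
width: 0.0883
gripper_force: 0.0
```

```bash
python3 - <<'E'
from h import *
grab_frame('wrist');grab_frame('wrist')
w=grab_frame('wrist');save(w,'cad')
np.save('w_cad.npy',w,allow_pickle=True)
s=get_state();print(s['position'],yawof(s),s['t'],s['joint_pos'])
E
```

```text
[0.43075181 0.17060719 0.21951295] 80.31741043670063 3.6 [1.23365403e-01 1.93876302e-01 1.70386065e+00 2.30771862e-05
 1.24388716e+00 2.92351060e-01]
```

View pics/cad.png

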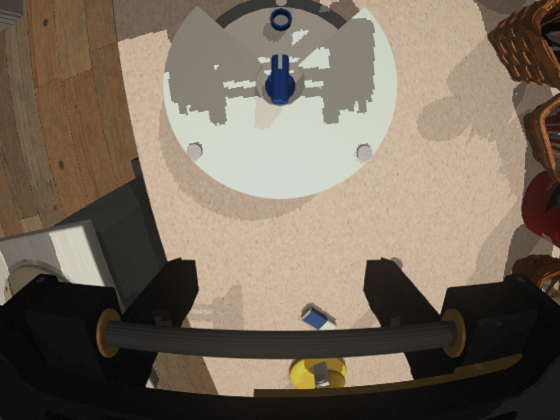

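The knob is at (280,80) with its bar aligned to tool x. The empty cup is at (281,20) and the posts at (195,151) and (364,153).

```bash
python3 - <<'E'
from h import *
w=np.load('w_cad.npy',allow_pickle=True).item();im=w['image']
g=cv2.cvtColor(im,cv2.COLOR_RGB2HSV)
b=((g[...,0]>105)&(g[...,0]<130)&(g[...,1]>130)).astype(np.uint8)
n,l,st,ce=cv2.connectedComponentsWithStats(b)
for i in range(1,n):
    if st[i,4]>60: print(st[i],ce[i],wonz(w,*ce[i],.031))
pl,pr=wonz(w,195,151,.072)[:2],wonz(w,364,153,.072)[:2]
e=pr-pl;m=(pl+pr)/2;nrm=np.array([-e[1],e[0]])/np.hypot(*e);print('posts',pl,pr,m,np.hypot(*e),np.degrees(np.arctan2(nrm[1],nrm[0])))
print('axis from posts(r=.0996)',m+nrm*np.sqrt(.0996**2-np.hypot(*e)**2/4))
cup=wonz(w,281,20,.031)[:2];print('cup',cup,cup-.072*nrm)
# roof outer edge lower arc: colour
r=((g[...,1]<45)&(g[...,2]>130)).astype(np.uint8);r[:,:140]=0;r[:,420:]=0;r[230:]=0
cn=max(cv2.findContours(r,0,1)[0],key=cv2.contourArea)[:,0]
p=np.array([wonz(w,a,c,.071)[:2] for a,c in cn])
from scipy.optimize import least_squares
s=least_squares(lambda q:np.hypot(*(p-q[:2]).T)-q[2],[.447,.275,.108],loss='cauchy',f_scale=.001).x;print('roof',s)
# knob top outline rows
k=np.argwhere(l==l[80,280]);print(k.min(0),k.max(0))
for a,c in((280,57),(280,104)):print('knob end',wonz(w,a,c,.106))
for row in range(56,108,6):
    q=np.where(l[row]==l[80,280])[0];print(row,q.min(),q.max(),end='; ')
E
```

```text
[271   8  20  22 211] [280.49763033  18.77725118] [0.460472  0.3458615 0.031    ]
[266  55  28  49 893] [279.58342665  81.58902576] [0.44866081 0.27988154 0.031     ]
[305 313  21  15 108] [315.61111111 321.10185185] [ 0.44752958 -0.00927042  0.031     ]
posts [0.36078299 0.22848992] [0.51504191 0.20106464] [0.43791245 0.21477728] 0.15667788740995192 79.9188731493556
axis from posts(r=.0996) [0.44867887 0.27533513]
cup [0.46075024 0.34443961] [0.44814719 0.27355123]
roof [0.44845323 0.27588293 0.10759302]
[ 55 266] [103 293]
knob end [0.45138638 0.29347374 0.106     ]
knob end [0.44521454 0.25606391 0.106     ]
56 273 287; 62 272 287; 68 272 287; 74 272 287; 80 267 292; 86 266 293; 92 268 292; 98 272 287; Traceback (most recent call last):
  File "<stdin>", line 22, in <module>
    return umr_minimum(a, axis, None, out, keepdims, initial, where)
ValueError: zero-size array to reduction operation minimum which has no identity
```

Request:
arm_command(moves=[{"x": 0.0265,"y": 0,"z": 0,"yaw": 0,"jaw": 0},{"x": 0.0265,"y": 0,"z": 0,"yaw": 0,"jaw": 0},{"x": 0.0265,"y": 0,"z": 0,"yaw": 0,"jaw": 0},{"x": 0.0265,"y": 0,"z": 0,"yaw": 0,"jaw": 0},{"x": 0,"y": 0,"z": 0.03,"yaw": 0,"jaw": 0},{"x": 0,"y": 0,"z": 0.03,"yaw": 0,"jaw": 0},{"x": 0,"y": 0,"z": 0.03,"yaw": 0,"jaw": 0},{"x": 0,"y": 0,"z": 0.02,"yaw": 0,"jaw": 0},{"x": 0,"y": 0,"z": 0.02,"yaw": 0,"jaw": 0},{"x": 0,"y": 0,"z": 0.012,"yaw": 0,"jaw": 0},{"x": 0,"y": 0,"z": 0,"yaw": 0,"jaw": 0}])

```text
t: 4.52
position: [0.4473, 0.2747, 0.0752]
orientation: [[0.17, 0.986, -0.004], [0.986, -0.17, -0.001], [-0.002, -0.004, -1.0]]
ft_force: [1.0, -0.6, -0.2]
width: 0.0442
gripper_force: 0.0
```

Request:
arm_command(moves=[{"x": 0,"y": 0,"z": 0,"yaw": 0,"jaw": 1},{"x": 0,"y": 0,"z": 0,"yaw": 0,"jaw": 1},{"x": 0,"y": 0,"z": 0,"yaw": 0,"jaw": 1},{"x": 0,"y": 0,"z": 0,"yaw": 0,"jaw": 1},{"x": 0,"y": 0,"z": 0,"yaw": 0,"jaw": 1},{"x": 0,"y": 0,"z": 0,"yaw": 0,"jaw": 1},{"x": 0,"y": 0,"z": 0,"yaw": 0,"jaw": 1},{"x": 0,"y": 0,"z": 0,"yaw": 0,"jaw": 1}], force=30)

```text
t: 5.18
position: [0.4474, 0.2755, 0.0782]
orientation: [[0.168, 0.986, -0.002], [0.986, -0.168, 0.0], [-0.0, -0.002, -1.0]]
ft_force: [-7.7, 1.7, 7.2]
width: 0.0142
gripper_force: 30.0
```

Request:
arm_command(moves=[{"x": 0,"y": 0,"z": 0,"yaw": 5,"jaw": 1},{"x": 0,"y": 0,"z": 0,"yaw": 5,"jaw": 1},{"x": 0,"y": 0,"z": 0,"yaw": 5,"jaw": 1},{"x": 0,"y": 0,"z": 0,"yaw": 5,"jaw": 1},{"x": 0,"y": 0,"z": 0,"yaw": 5,"jaw": 1},{"x": 0,"y": 0,"z": 0,"yaw": 5,"jaw": 1},{"x": 0,"y": 0,"z": 0,"yaw": 5,"jaw": 1},{"x": 0,"y": 0,"z": 0,"yaw": 5,"jaw": 1},{"x": 0,"y": 0,"z": 0,"yaw": 5,"jaw": 1},{"x": 0,"y": 0,"z": 0,"yaw": 5,"jaw": 1},{"x": 0,"y": 0,"z": 0,"yaw": 5,"jaw": 1},{"x": 0,"y": 0,"z": 0,"yaw": 5,"jaw": 1}])

```text
t: 6.18
position: [0.4478, 0.2765, 0.0781]
orientation: [[0.938, 0.345, -0.0], [0.345, -0.938, 0.002], [0.0, -0.002, -1.0]]
ft_force: [-6.8, 7.5, 4.4]
width: 0.0156
gripper_force: 34.3
```

Request:
arm_command(moves=[{"x": 0,"y": 0,"z": 0,"yaw": 0,"jaw": 1},{"x": 0,"y": 0,"z": 0,"yaw": 0,"jaw": 1}])

```text
t: 6.35
position: [0.4476, 0.2764, 0.0781]
orientation: [[0.937, 0.349, -0.001], [0.349, -0.937, 0.002], [-0.0, -0.002, -1.0]]
ft_force: [-6.0, 8.5, 3.3]
width: 0.0156
gripper_force: 32.5
```

```bash
python3 - <<'E'
from h import *
s=get_state();print(s['position'],yawof(s),s['t'],s['torque'],s['ft_force'],s['joint_pos'])
E
```

```text
[0.4476372  0.27637251 0.0780782 ] 20.437846851452818 6.35 [1.13313071 0.88989326 0.75892332] [-6.02736081  8.53155361  3.26368446] [0.3293475  0.49972989 1.68401913 0.00217538 0.95805346 1.54218497]
```

The opening is 15.6 mm against 14.2 mm before, so the bar lags about 5° in the grip. I'll turn a bit further.

Request:
arm_command(moves=[{"x": 0,"y": 0,"z": 0,"yaw": 2,"jaw": 1},{"x": 0,"y": 0,"z": 0,"yaw": 2,"jaw": 1},{"x": 0,"y": 0,"z": 0,"yaw": 1,"jaw": 1},{"x": 0,"y": 0,"z": 0,"yaw": 0,"jaw": 1},{"x": 0,"y": 0,"z": 0,"yaw": 0,"jaw": 1}])

```text
t: 6.77
position: [0.4473, 0.2761, 0.0781]
orientation: [[0.964, 0.267, -0.002], [0.267, -0.964, 0.001], [-0.001, -0.001, -1.0]]
ft_force: [-7.6, 5.5, 5.1]
width: 0.017
gripper_force: 36.6
```

```bash
python3 - <<'E'
from h import *
s=get_state();print(s['position'],yawof(s),s['t'],s['torque'],s['ft_force'],s['width'])
E
```

```text
[0.44729282 0.27613528 0.07806905] 15.497272551395023 6.7667 [0.91710923 1.18013146 0.99502447] [-7.60100787  5.4849406   5.1430177 ] 0.01700004322734869
```

```bash
python3 - <<'E'
from h import *
f=grab_frame('top');a=f['image'][150:250,120:200]
g=grab_frame('wrist');
n=a.copy();c1=cv2.resize(f['image'][150:255,120:225],(420,420),interpolation=cv2.INTER_CUBIC)
c2=cv2.resize(g['image'],(380,285));c2=np.vstack([c2,np.zeros((135,380,3),np.uint8)])
cv2.imwrite('pics/mid.png',np.hstack([c1,c2])[:,:,::-1])
E
```

```text
(no output)
```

View pics/mid.png

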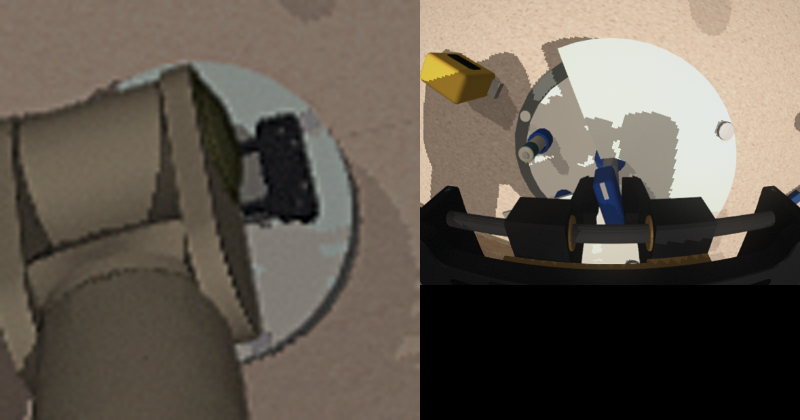

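The wrist view shows the cell in its blue cup inside the window, near full-frame (177,206), with the knob bar skewed in the grip. I'll measure the cup's angle.

```bash
cat > cup.py <<'E'
from h import *
w=grab_frame('wrist');im=w['image'];g=cv2.cvtColor(im,cv2.COLOR_RGB2HSV)
b=((g[...,0]>105)&(g[...,0]<130)&(g[...,1]>130)).astype(np.uint8)
n,l,st,ce=cv2.connectedComponentsWithStats(b);ax=np.array([.4483,.275])
for i in range(1,n):
    if st[i,4]>60:
        for z in(.02,.031,):
            p=wonz(w,*ce[i],z)[:2]-ax;print(st[i],ce[i].round(1),z,np.hypot(*p).round(4),np.degrees(np.arctan2(p[1],p[0])).round(2))
t=((g[...,0]>75)&(g[...,0]<103)&(g[...,1]>90)).astype(np.uint8)
n,l,st,ce=cv2.connectedComponentsWithStats(t)
for i in range(1,n):
    if st[i,4]>30: p=wonz(w,*ce[i],.062)[:2]-ax;print('teal',st[i],ce[i].round(1),np.hypot(*p),np.degrees(np.arctan2(p[1],p[0])))
k=(l*0+b).astype(np.uint8)
s=get_state();print(s['position'],yawof(s),s['width'],s['t'],s['torque'])
E
python3 cup.py
```

```text
[159 190  36  36 470] [181.1 203.1] 0.02 0.072 87.83
[159 190  36  36 470] [181.1 203.1] 0.031 0.0697 84.33
[ 255  224   47  107 2691] [277.5 286.1] 0.02 0.0417 -169.28
[ 255  224   47  107 2691] [277.5 286.1] 0.031 0.035 -170.0
[291 235  11  16 100] [295.3 242.2] 0.02 0.0109 -109.94
[291 235  11  16 100] [295.3 242.2] 0.031 0.0085 -84.62
[199 280  23  11 125] [209.2 284.2] 0.02 0.0678 142.58
[199 280  23  11 125] [209.2 284.2] 0.031 0.0616 139.22
[547 284  13  16 126] [554.2 292.3] 0.02 0.2873 -88.64
[547 284  13  16 126] [554.2 292.3] 0.031 0.2707 -87.72
teal [155 211  20  19 150] [166.4 217.1] 0.0695196501260514 83.11403065510834
[0.44730028 0.27613384 0.07810131] 15.50178187392989 0.016657076042638167 6.9167 [0.91233445 1.21375311 0.99875287]
```

The rotor stands at about 55–56°, just short of the detent. A stronger grip plus a bit more turn should seat it.

Request:
arm_command(moves=[{"x": 0,"y": 0,"z": 0,"yaw": 0,"jaw": 1},{"x": 0,"y": 0,"z": 0,"yaw": 0,"jaw": 1},{"x": 0,"y": 0,"z": 0,"yaw": 0,"jaw": 1},{"x": 0,"y": 0,"z": 0,"yaw": 0,"jaw": 1}], force=58)

```text
t: 7.25
position: [0.4473, 0.2761, 0.0781]
orientation: [[0.963, 0.268, -0.001], [0.268, -0.963, 0.001], [-0.001, -0.001, -1.0]]
ft_force: [-6.8, 6.1, 5.6]
width: 0.0161
gripper_force: 64.5
```

```bash
python3 cup.py | sed -n '2p;$p;/teal/p'
```

```text
[159 190  36  36 464] [181.5 202.8] 0.031 0.0695 84.15
teal [153 211  22  19 156] [165.8 217. ] 0.06984729391376815 83.22548347481812
[0.4473279  0.27612758 0.07809167] 15.563159991812674 0.016160553884231276 7.3 [0.94656905 1.16266545 1.43907729]
```

```bash
cat > pc.py <<'E'
from h import *
w=grab_frame('wrist');g=cv2.cvtColor(w['image'],cv2.COLOR_RGB2HSV)
b=((g[...,0]>105)&(g[...,0]<130)&(g[...,1]>130)).astype(np.uint8)
n,l,st,ce=cv2.connectedComponentsWithStats(b)
print([list(s) for s in st[1:] if s[4]>60])
t=np.linspace(0,6.28,60)
for A in range(76,92,2):
    c=np.array([.4483,.275])+.072*np.array([np.cos(np.radians(A)),np.sin(np.radians(A))])
    q=np.array([wproj(w,np.array([c[0]+.011*np.cos(k),c[1]+.011*np.sin(k),z])) for k in t for z in(.014,.031)])
    tt=np.array([wproj(w,np.array([c[0]+.007*np.cos(k),c[1]+.007*np.sin(k),.064])) for k in t])
    print(A,q.min(0).round(),q.max(0).round(),'top',tt.mean(0).round(1))
# window marker / roof edges check: window corner and posts
# knob bar direction in picture from blue component
K=np.argwhere(b[224:300,255:302]);
m=b.copy();m[:, :250]=0;m[:,310:]=0;m[:245]=0
for r in range(246,300,8):
    q=np.where(m[r])[0]; print(r,(q.min(),q.max()) if len(q) else None, end=' ')
for A in (20,22,24,26):
    for L in(-.02,.02): print(A,L,wproj(w,np.array([.4483+L*np.cos(np.radians(A)),.275+L*np.sin(np.radians(A)),.106])).round(1))
E
python3 pc.py
```

```text
[[np.int32(159), np.int32(190), np.int32(36), np.int32(36), np.int32(464)], [np.int32(255), np.int32(223), np.int32(46), np.int32(108), np.int32(2682)], [np.int32(291), np.int32(236), np.int32(11), np.int32(15), np.int32(102)], [np.int32(199), np.int32(280), np.int32(22), np.int32(11), np.int32(127)], [np.int32(547), np.int32(285), np.int32(13), np.int32(15), np.int32(123)]]
76 [167. 165.] [206. 204.] top [166.4 202.2]
78 [166. 169.] [204. 207.] top [164.8 206.1]
80 [164. 172.] [203. 211.] top [163.3 210.1]
82 [163. 175.] [202. 214.] top [162.  214.1]
84 [162. 179.] [201. 217.] top [160.9 218.1]
86 [161. 182.] [200. 221.] top [159.9 222.1]
88 [161. 185.] [199. 224.] top [159.1 226.1]
90 [160. 189.] [198. 228.] top [158.5 230.1]
246 (np.int64(262), np.int64(297)) 254 (np.int64(259), np.int64(285)) 262 (np.int64(257), np.int64(288)) 270 (np.int64(255), np.int64(290)) 278 (np.int64(256), np.int64(292)) 286 (np.int64(258), np.int64(294)) 294 (np.int64(261), np.int64(296)) 20 -0.02 [286.3 341. ]
20 0.02 [279.7 267.7]
22 -0.02 [287.8 340.9]
22 0.02 [278.1 267.8]
24 -0.02 [289.3 340.8]
24 0.02 [276.4 268. ]
26 -0.02 [290.8 340.6]
26 0.02 [274.7 268.2]
```

```bash
python3 - <<'E'
from h import *
w=grab_frame('wrist');im=w['image']
ax=np.array([.4483,.275])
for z in(.008,.012,.02):
    p=wonz(w,155,172,z)[:2]-ax;print('marker',z,np.hypot(*p),np.degrees(np.arctan2(p[1],p[0])))
for (u,v) in((206,70),(265,221)):
    p=wonz(w,u,v,.071)[:2]-ax;print('edge',np.hypot(*p),np.degrees(np.arctan2(p[1],p[0])))
c=cv2.resize(im[140:350,130:340],(588,588),interpolation=cv2.INTER_CUBIC);cv2.imwrite('pics/z.png',c[:,:,::-1])
E
```

```text
marker 0.008 0.09966288888279938 80.92253016785672
marker 0.012 0.09849437920816974 80.11387577709192
marker 0.02 0.09621834434532923 78.43848542555443
edge 0.10866526056228529 34.99794581940141
edge 0.02912476143211231 33.646338228545694
```

View pics/z.png

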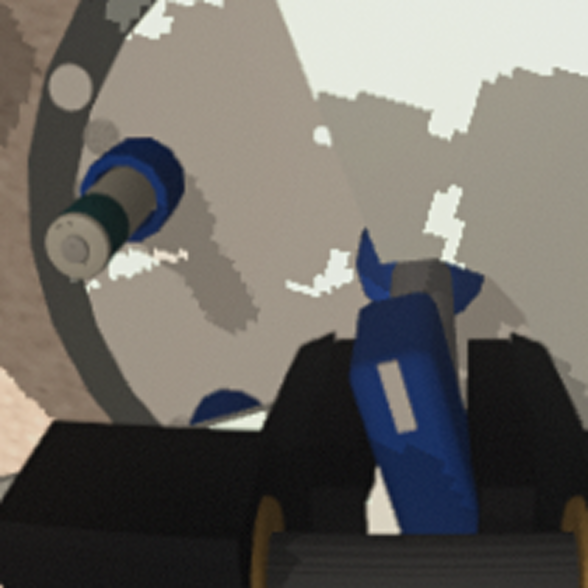

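Calibration holds: the fixed marker reads 80.3°. The rotor has turned only about 53°, and the bar is skewed about 12° in the grip. I'll release, square up and grip again.

Request:
arm_command(moves=[{"x": 0,"y": 0,"z": 0,"yaw": 0,"jaw": 0.3},{"x": 0,"y": 0,"z": 0,"yaw": 0,"jaw": 0.3},{"x": 0,"y": 0,"z": 0,"yaw": 0,"jaw": 0.3},{"x": 0,"y": 0,"z": 0,"yaw": 0,"jaw": 0.3}])

```text
t: 7.73
position: [0.4487, 0.2751, 0.0777]
orientation: [[0.964, 0.265, 0.001], [0.265, -0.964, 0.0], [0.001, 0.0, -1.0]]
ft_force: [0.8, -0.8, 0.5]
width: 0.0308
gripper_force: 0.0
```

```bash
python3 cup.py | sed -n '2p;$p;/teal/p'; python3 pc.py | sed -n '$p;1p'
```

```text
[157 193  36  36 463] [179.  206.3] 0.031 0.0695 84.82
teal [152 214  20  19 147] [163.2 220.6] 0.06980554499912724 83.73665179679271
[0.44870721 0.27505636 0.07765171] 15.342115834150448 0.030778689496216996 7.7833 [0.0523833  0.00263735 0.04235056]
[[np.int32(157), np.int32(193), np.int32(36), np.int32(37), np.int32(463)], [np.int32(251), np.int32(227), np.int32(49), np.int32(104), np.int32(2615)], [np.int32(289), np.int32(238), np.int32(10), np.int32(16), np.int32(99)], [np.int32(199), np.int32(283), np.int32(12), np.int32(10), np.int32(62)], [np.int32(547), np.int32(285), np.int32(13), np.int32(15), np.int32(116)]]
26 0.02 [271.2 270.8]
```

Request:
arm_command(moves=[{"x": 0,"y": 0,"z": 0,"yaw": -6,"jaw": 0.3},{"x": 0,"y": 0,"z": 0,"yaw": -5.5,"jaw": 0.3},{"x": 0,"y": 0,"z": 0,"yaw": 0,"jaw": 0.3}])

```text
t: 8.08
position: [0.4486, 0.2751, 0.0775]
orientation: [[0.891, 0.455, 0.0], [0.455, -0.891, -0.0], [0.0, 0.0, -1.0]]
ft_force: [-0.3, 0.2, 0.5]
width: 0.0309
gripper_force: 0.0
```

Request:
arm_command(moves=[{"x": 0,"y": 0,"z": 0,"yaw": 0,"jaw": 1},{"x": 0,"y": 0,"z": 0,"yaw": 0,"jaw": 1},{"x": 0,"y": 0,"z": 0,"yaw": 0,"jaw": 1},{"x": 0,"y": 0,"z": 0,"yaw": 0,"jaw": 1},{"x": 0,"y": 0,"z": 0,"yaw": 0,"jaw": 1}], force=40)

```text
t: 8.5
position: [0.4478, 0.2765, 0.0775]
orientation: [[0.893, 0.451, -0.001], [0.451, -0.893, 0.002], [0.0, -0.002, -1.0]]
ft_force: [-3.1, 9.7, 0.0]
width: 0.0139
gripper_force: 39.7
```

```bash
python3 cup.py | sed -n '2p;$p;/teal/p'; python3 -c "
from h import *
s=get_state();print(s['ft_force'],s['torque'])"
```

```text
[165 172  36  37 450] [187.1 185.6] 0.031 0.0708 84.66
teal [161 191  20  20 152] [173.3 197.7] 0.07047128790882883 83.56878359663817
[0.44783108 0.27651134 0.07751868] 26.80912500937195 0.01406256593562733 8.55 [1.5083613  0.4654788  0.38988241]
[-3.39671837  9.97026506 -0.56523425] [1.5083613  0.4654788  0.38988241]
```

The gripper is now square on the bar: width 14.0 mm, rotor at 53.5°. I'll re-centre and turn the remaining 6.5° slowly.

Request:
arm_command(moves=[{"x": 0,"y": -0.0016,"z": 0,"yaw": 0,"jaw": 1},{"x": 0,"y": 0,"z": 0,"yaw": 1,"jaw": 1},{"x": 0,"y": 0,"z": 0,"yaw": 1,"jaw": 1},{"x": 0,"y": 0,"z": 0,"yaw": 1,"jaw": 1},{"x": 0,"y": 0,"z": 0,"yaw": 0,"jaw": 1}])

```text
t: 8.97
position: [0.4478, 0.2766, 0.0775]
orientation: [[0.915, 0.404, 0.0], [0.404, -0.915, 0.0], [0.0, 0.0, -1.0]]
ft_force: [0.2, 1.8, -0.7]
width: 0.0144
gripper_force: 41.9
```

```bash
python3 cup.py | sed -n '2p;$p;/teal/p'; python3 -c "
from h import *
s=get_state();print(s['ft_force'],s['torque'])"
```

```text
[163 177  36  37 453] [185.3 190.7] 0.031 0.0704 84.56
teal [159 196  20  20 153] [171.  202.9] 0.07036742219134869 83.3227538344426
[0.44780333 0.27663668 0.07754829] 23.8585491310806 0.014281842177612292 9.0167 [ 0.29003543 -0.01748426  0.85102765]
[ 0.68521064  1.63899703 -0.69760883] [ 0.29003543 -0.01748426  0.85102765]
```

Request:
arm_command(moves=[{"x": 0,"y": 0,"z": 0,"yaw": 1.5,"jaw": 1},{"x": 0,"y": 0,"z": 0,"yaw": 1.5,"jaw": 1},{"x": 0,"y": 0,"z": 0,"yaw": 1,"jaw": 1},{"x": 0,"y": 0,"z": 0,"yaw": 0,"jaw": 1}])

```text
t: 9.35
position: [0.4477, 0.2765, 0.0776]
orientation: [[0.94, 0.34, -0.0], [0.34, -0.94, -0.0], [-0.0, 0.0, -1.0]]
ft_force: [-0.6, 0.7, 1.3]
width: 0.0154
gripper_force: 45.5
```

```bash
python3 cup.py | sed -n '2p;$p;/teal/p'; python3 -c "
from h import *
s=get_state();print(s['ft_force'],s['torque'])"
```

```text
[161 184  36  36 466] [183.2 196.7] 0.031 0.07 84.36
teal [156 203  21  20 151] [168.2 209.6] 0.07018343793972258 83.12572484181223
[0.44765003 0.27649768 0.07753681] 19.91791284469173 0.015678500132487828 9.4 [0.11338441 0.18783185 1.13502452]
[-0.96840681  1.41761388  1.02442428] [0.11338441 0.18783185 1.13502452]
```

The rotor is jammed at about 54°, still not moving against roughly 1.1 N m. I'll turn back a little to test whether it is free that way.

Request:
arm_command(moves=[{"x": 0,"y": 0,"z": 0,"yaw": -3,"jaw": 1},{"x": 0,"y": 0,"z": 0,"yaw": -3,"jaw": 1},{"x": 0,"y": 0,"z": 0,"yaw": -3,"jaw": 1},{"x": 0,"y": 0,"z": 0,"yaw": -3,"jaw": 1},{"x": 0,"y": 0,"z": 0,"yaw": -3,"jaw": 1},{"x": 0,"y": 0,"z": 0,"yaw": -3,"jaw": 1},{"x": 0,"y": 0,"z": 0,"yaw": 0,"jaw": 1}])

```text
t: 9.98
position: [0.4477, 0.2766, 0.0775]
orientation: [[0.789, 0.614, -0.0], [0.614, -0.789, 0.001], [0.0, -0.001, -1.0]]
ft_force: [0.2, 1.5, 0.4]
width: 0.0136
gripper_force: 39.5
```

```bash
python3 - <<'E'
from h import *
s=get_state();print(s['position'],yawof(s),s['ft_force'],s['torque'],s['width'])
f=grab_frame('scene')
c=np.array([.4475,.2764,.04]);p=proj(f,c);print(p)
x,y=int(p[0])-60,int(p[1])-45
a=cv2.resize(f['image'][max(y,0):y+90,max(x,0):x+120],(800,600),interpolation=cv2.INTER_CUBIC)
cv2.imwrite('pics/sc.png',a[:,:,::-1])
E
python3 cup.py | sed -n '2p;$p;/teal/p'
```

```text
[0.44767059 0.27664384 0.07751652] 37.881101539935855 [0.20030538 1.53711953 0.3758159 ] [ 2.24947078e-01  1.48122690e-01 -7.76075253e-05] 0.013576866672794318
(np.float64(226.72738050847232), np.float64(205.99653142926678))
[260 110  28  36 306] [272.  128.6] 0.031 0.0724 42.75
teal [163 187  20  20 150] [175.  193.9] 0.07074841152744209 92.38986367065748
[0.44769134 0.27662243 0.0775246 ] 37.7128331277004 0.013993507450373218 10.0833 [0.26453452 0.12658084 0.01478618]
```

```bash
python3 - <<'E'
from h import *
f=grab_frame('scene');P=cloud(f)
u0,v0=[int(k) for k in proj(f,np.array([.4475,.2764,.04]))]
np.set_printoptions(linewidth=250)
B=P[v0-32:v0+40:3,u0-55:u0+58:5]
print('z mm');print((B[...,2]*1000).astype(int))
print(get_state()['t'])
E
```

```text
z mm
[[  2   5   3   3  15 188 186  15 196 193 192 190 172   2 188 184   1   3  47  48  48  46   2]
 [  1   2   5   3   5 188 186 182 183 181 183 180 182 175 182 184   1   1  32  33  34  32   2]
 [  5   0   1   3   1 179 180   2   9 166   2   3 170  -1   3 173   0   1  18  20  18  13   0]
 [  4   4   3   3   3  61 161 160 161 166 157 161 160 157 157 161   2   2   2   1   2   1   4]
 [ -1   5   7   4   0  55 147  63   4 153   3   3 150  68   1 145   6   2   3   4   0   3   0]
 [  0   2   4   0   5  40  52  49   3   4 123 120  73  71  72  73   0   0   3   0  -2   3   5]
 [  0   4   4   1   3  19  39  37   3   1 110 107  71  72  73  76  75   1   4   4  -1   2   4]
 [  0   3   2   2   4   0  25  22   0   3  98 104  77  72  71  74  72   3   2   0  -1   4   2]
 [  2   5   6   3   5   0   8  10  62   3  84  88  73  74  76  71  73   4   1   3   0  -1   2]
 [  3   0   0   7   0   3  74  74  71  74 855  72  74  72  72  72  74   2   2   1   1   3  -1]
 [  5   1   6   1   0  72  74  70  74  71  69  73  73  73  74  73  74   3   0   2   2   0   2]
 [  4   3   6   0   4   2  72  72  73  72  77  74 
[... 493 characters left out ...]
4   0   3   3   4   1   0]
 [  2   4   4   0   3   2   0  10   9  17  31  15  16  11  10   9   0   0  -1   4   2   4   3]
 [  0   0 282 278 277   2   1   1  13  11  13  11  10  11   1   0   1   2   2   5  -1   0   0]
 [287 291 291 291 288 282   4   6   1   1   5   5   6   2   2   1   2   1   0   2   0   4   0]
 [292 292 291 291 292 287 281   4   3   0   2   1   2   3   3   2   2   0   0   0   0   3   3]
 [290 294 291 291 291 289 284 280   2   1   1   1   3   5   0   0   2   5   0   1   2   3   3]
 [292 292 292 291 293 288 285 276   2   1   2   0   0   0   5   3   2   2   3   0   2   3   3]
 [292 293 290 290 293 289 282 278   2   5   3   1   1   4   0   2   4   0   1  -1   2   0   0]]
10.1333
```

```bash
python3 - <<'E'
from h import *
f=grab_frame('scene');w=grab_frame('wrist')
u0,v0=[int(k) for k in proj(f,np.array([.4475,.2764,.04]))]
a=f['image'][v0-30:v0+30,u0-40:u0+40].astype(float);a=np.clip(a*1.5,0,255).astype(np.uint8)
A=cv2.resize(a,(800,600),interpolation=cv2.INTER_CUBIC)
A[0:210,520:800]=cv2.resize(w['image'],(280,210))
cv2.imwrite('pics/last.png',A[:,:,::-1])
E
```

```text
(no output)
```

View pics/last.png

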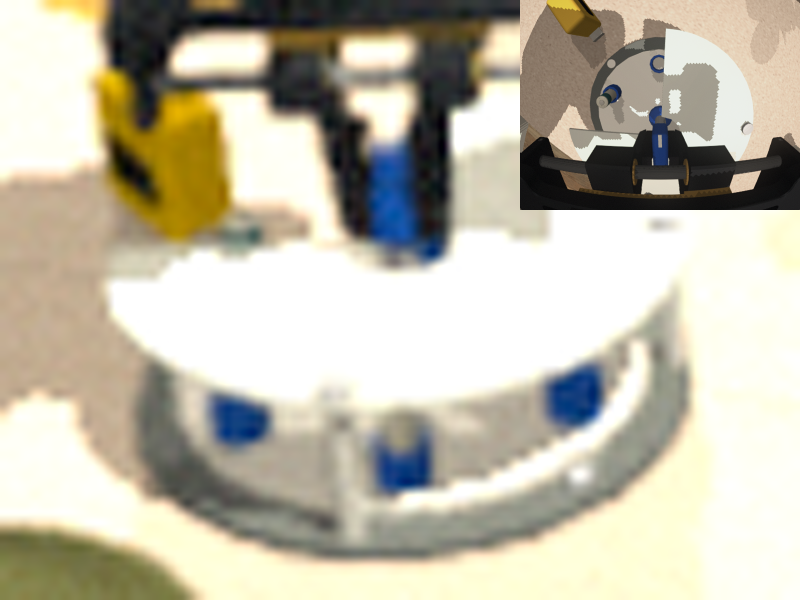

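The scene crop shows nothing in the rotor's way: the cup with a cell at (405,440) sits inside the post at (340,470). The rotor is free backwards with zero torque, so I'll approach again in small steps, with a gentle grip first.

Request:
arm_command(moves=[{"x": 0,"y": 0,"z": 0,"yaw": 3,"jaw": 1},{"x": 0,"y": 0,"z": 0,"yaw": 3,"jaw": 1},{"x": 0,"y": 0,"z": 0,"yaw": 2,"jaw": 1},{"x": 0,"y": 0,"z": 0,"yaw": 1,"jaw": 1},{"x": 0,"y": 0,"z": 0,"yaw": 0,"jaw": 1}], force=15)

```text
t: 10.65
position: [0.4476, 0.2765, 0.0775]
orientation: [[0.876, 0.483, -0.0], [0.483, -0.876, -0.0], [-0.0, 0.0, -1.0]]
ft_force: [-1.6, 1.1, 0.7]
width: 0.0142
gripper_force: 15.2
```

```bash
cat > st.py <<'E'
from h import *
s=get_state();print(s['t'],s['position'].round(4),round(yawof(s),2),'F',s['ft_force'].round(1),'T',s['torque'].round(2),'w',round(s['width']*1000,2))
E
python3 st.py
```

```text
10.65 [0.4476 0.2765 0.0775] 28.85 F [-1.6  1.1  0.7] T [0.21 0.26 0.33] w 14.22
```

Request:
arm_command(moves=[{"x": 0,"y": 0,"z": 0,"yaw": 1,"jaw": 1},{"x": 0,"y": 0,"z": 0,"yaw": 1,"jaw": 1},{"x": 0,"y": 0,"z": 0,"yaw": 0,"jaw": 1}])

```text
t: 10.9
position: [0.4476, 0.2765, 0.0775]
orientation: [[0.892, 0.451, -0.0], [0.451, -0.892, -0.0], [-0.001, 0.0, -1.0]]
ft_force: [-2.8, 0.3, 0.7]
width: 0.0146
gripper_force: 15.7
```

```bash
python3 st.py
```

```text
10.9 [0.4476 0.2765 0.0775] 26.82 F [-2.8  0.3  0.7] T [0.04 0.46 0.42] w 14.6
```

Request:
arm_command(moves=[{"x": 0,"y": 0,"z": 0,"yaw": 1,"jaw": 1},{"x": 0,"y": 0,"z": 0,"yaw": 1,"jaw": 1},{"x": 0,"y": 0,"z": 0,"yaw": 0,"jaw": 1}])

```text
t: 11.15
position: [0.4477, 0.2766, 0.0775]
orientation: [[0.908, 0.419, -0.0], [0.419, -0.908, -0.0], [-0.0, -0.0, -1.0]]
ft_force: [-2.5, 0.7, 0.6]
width: 0.0151
gripper_force: 16.2
```

```bash
python3 st.py; python3 cup.py | sed -n '2p;/teal/p'
```

```text
11.15 [0.4477 0.2766 0.0775] 24.79 F [-2.5  0.7  0.6] T [0.17 0.39 0.43] w 15.11
[163 176  36  37 455] [185.5 189.1] 0.031 0.0707 84.77
teal [160 195  19  19 143] [171.6 201.5] 0.07036999988437694 83.62229362092985
```

```bash
python3 - <<'E'
from h import *
f=grab_frame('scene');im=f['image'];g=cv2.cvtColor(im,cv2.COLOR_RGB2HSV);P=cloud(f)
u0,v0=[int(k) for k in proj(f,np.array([.4475,.2764,.04]))]
ax=np.array([.4475,.2764])
for v in range(v0+6,v0+28):
    r=''
    for u in range(u0-32,u0+22):
        h,s,V=g[v,u]
        r+='B' if 105<h<130 and s>110 else 'T' if 75<h<103 and s>80 else 'y' if h<30 and s>60 else '%x'%(V//16)
    print(v,r)
# points under the roof: cylindrical coords
pts=[]
for v in range(v0+6,v0+28):
    for u in range(u0-32,u0+22):
        p=P[v,u]; d=p[:2]-ax
        if .036<p[2]<.066 and np.hypot(*d)<.112: pts.append((round(np.degrees(np.arctan2(d[1],d[0]))),round(np.hypot(*d)*1000),round(p[2]*1000),v,u))
print(sorted(pts))
for A in(-151.2,): print('c cell base/top',[proj(f,np.array([*(ax+.072*np.array([np.cos(np.radians(A)),np.sin(np.radians(A))])),z])) for z in(.031,.064)])
print('post',[proj(f,np.array([*(ax+.0995*np.array([np.cos(np.radians(-152)),np.sin(np.radians(-152))])),z])) for z in(.008,.068)])
E
```

```text
211 yyyyyy757acccccccddddcdcccdcdcdcdcdcdcdcdcdddddcb98777
212 yyyyyy54468abccdddddccccbbbcccccccccddcccddddb98666777
213 yyyyyy54468878abddddcccbaaabccdcccccdccccbba965BBB6777
214 yyyyy6544797556789bbccca899bccccdcccbbaa99876BBBBB577a
215 yyyyy64446875BBBB589aaa9999abbaa999a988777775BBBBB56ad
216 yyyyy64445775BBBB4799999877787777778998877775BBBBB49cd
217 yy8yy64444786BBB55899999866666567777799987775BBBBB8bcb
218 yyyyy64444577566677888887776665567777788777765BBB7acb8
219 yyyyy6544446777777777777778766456777777777777769a9ba76
220 yyyyyy4444456777777777777786554B5777777777777accb98766
221 yyyy7yy333334677777777776786BBBB57777777777acddb999766
222 yyyyyy7433333457777777776786BBBB677777777accdca87aa766
223 yyyyyyy5433333456777777777876BB567777abcbcdb9876677665
224 yyyyyyyy533333334566777777886556acccccccba887666666555
225 yyyyyyyyyy4454333334556677899989bbbbba988766666665569y
226 yyyyyyyyyyy6445555555444557888788887766666666665569ayy
227 yyyyyyyyyyyyy645666666543478766666666666666655569yyyyy
228 yyyyyyyyyyyyyyy6455556655578766666666666555556yyyyyyyy
229 yyyyyyyyyyyyyyyyyy6444555566666656
[... 554 characters left out ...]
0, 45, 220, 220), (-152, 105, 44, 221, 220), (-152, 108, 55, 219, 219), (-151, 78, 43, 217, 222), (-151, 78, 48, 216, 222), (-151, 80, 40, 218, 222), (-151, 100, 63, 216, 220), (-151, 101, 55, 218, 220), (-151, 104, 52, 219, 220), (-151, 108, 42, 222, 220), (-150, 101, 41, 221, 221), (-150, 102, 38, 222, 221), (-148, 76, 46, 216, 223), (-148, 79, 44, 217, 223), (-148, 81, 36, 219, 223), (-147, 71, 38, 217, 224)]
c cell base/top [(np.float64(222.65308699348117), np.float64(218.7609355717903)), (np.float64(221.74019939242618), np.float64(211.27397953791504))]
post [(np.float64(221.19116679241603), np.float64(228.2473000246103)), (np.float64(219.46727166487364), np.float64(214.61948524153445))]
```

Cell c sits upright and clear of the post (outer surface at r ≈ 80 mm). The soft, then hard stop looks like a loose cell catching on something. I'll rock the rotor back and come forward again.

Request:
arm_command(moves=[{"x": 0,"y": 0,"z": 0,"yaw": -6,"jaw": 1},{"x": 0,"y": 0,"z": 0,"yaw": -6,"jaw": 1},{"x": 0,"y": 0,"z": 0,"yaw": -6,"jaw": 1},{"x": 0,"y": 0,"z": 0,"yaw": -3,"jaw": 1},{"x": 0,"y": 0,"z": 0,"yaw": 0,"jaw": 1}], force=30)

```text
t: 11.67
position: [0.4477, 0.2768, 0.0775]
orientation: [[0.696, 0.718, -0.0], [0.718, -0.696, 0.001], [0.0, -0.0, -1.0]]
ft_force: [-2.3, 2.8, -0.4]
width: 0.0138
gripper_force: 29.8
```

```bash
python3 st.py; python3 - <<'E'
from h import *
# look for any bodies just outside/inside the caddy on all sides, from top+scene+wrist depth
ax=np.array([.4475,.2764])
for n in('top','scene'):
    f=grab_frame(n);P=cloud(f);d=P[...,:2]-ax;r=np.hypot(d[...,0],d[...,1]);a=np.degrees(np.arctan2(d[...,1],d[...,0]))
    for lo,hi,z0,z1 in((.088,.104,.02,.064),(.111,.14,.012,.2)):
        m=(r>lo)&(r<hi)&(P[...,2]>z0)&(P[...,2]<z1)
        h,_=np.histogram(a[m],bins=np.arange(-180,181,10));print(n,lo,{int(-180+10*i):int(k) for i,k in enumerate(h) if k>2})
E
```

```text
11.6667 [0.4477 0.2768 0.0775] 45.93 F [-2.3  2.8 -0.4] T [0.39 0.35 0.03] w 13.8
top 0.088 {}
top 0.111 {}
scene 0.088 {-160: 17, -60: 7, -50: 6}
scene 0.111 {}
```

Request:
arm_command(moves=[{"x": 0,"y": 0,"z": 0,"yaw": 5,"jaw": 1},{"x": 0,"y": 0,"z": 0,"yaw": 5,"jaw": 1},{"x": 0,"y": 0,"z": 0,"yaw": 2,"jaw": 1},{"x": 0,"y": 0,"z": 0,"yaw": 0,"jaw": 1}])

```text
t: 12.1
position: [0.4478, 0.2767, 0.0775]
orientation: [[0.832, 0.555, 0.0], [0.555, -0.832, 0.0], [0.0, -0.0, -1.0]]
ft_force: [-2.6, 2.4, -0.4]
width: 0.0136
gripper_force: 29.8
```

```bash
python3 st.py
```

```text
12.1 [0.4478 0.2767 0.0775] 33.68 F [-2.6  2.4 -0.4] T [ 0.44  0.31 -0.04] w 13.57
```

Request:
arm_command(moves=[{"x": 0,"y": 0,"z": 0,"yaw": 2,"jaw": 1},{"x": 0,"y": 0,"z": 0,"yaw": 0,"jaw": 1}])

```text
t: 12.27
position: [0.4478, 0.2766, 0.0775]
orientation: [[0.85, 0.527, 0.0], [0.527, -0.85, 0.0], [0.0, -0.0, -1.0]]
ft_force: [-2.2, 3.3, -0.5]
width: 0.0139
gripper_force: 29.8
```

```bash
python3 st.py
```

```text
12.2667 [0.4478 0.2766 0.0775] 31.79 F [-2.2  3.3 -0.5] T [0.45 0.23 0.02] w 13.93
```

Request:
arm_command(moves=[{"x": 0,"y": 0,"z": 0,"yaw": 2,"jaw": 1},{"x": 0,"y": 0,"z": 0,"yaw": 0,"jaw": 1}])

```text
t: 12.43
position: [0.4478, 0.2766, 0.0775]
orientation: [[0.867, 0.498, 0.0], [0.498, -0.867, 0.0], [0.0, -0.0, -1.0]]
ft_force: [-0.8, 2.9, -0.7]
width: 0.0136
gripper_force: 29.8
```

```bash
python3 st.py
```

```text
12.4333 [0.4478 0.2766 0.0775] 29.84 F [-0.8  2.9 -0.7] T [ 0.45  0.31 -0.  ] w 13.63
```

Request:
arm_command(moves=[{"x": 0,"y": 0,"z": 0,"yaw": 2,"jaw": 1},{"x": 0,"y": 0,"z": 0,"yaw": 0,"jaw": 1}])

```text
t: 12.6
position: [0.4478, 0.2766, 0.0775]
orientation: [[0.884, 0.468, 0.0], [0.468, -0.884, -0.0], [0.0, 0.0, -1.0]]
ft_force: [-1.3, 2.9, -0.4]
width: 0.0137
gripper_force: 30.0
```

```bash
python3 st.py
```

```text
12.6 [0.4478 0.2766 0.0775] 27.92 F [-1.3  2.9 -0.4] T [0.45 0.2  0.33] w 13.72
```

```bash
python3 cup.py | sed -n '2p;/teal/p'
```

```text
[165 171  37  37 451] [187.8 184.1] 0.031 0.0709 84.8
teal [163 189  19  20 148] [174.  195.8] 0.0706703095734211 83.7001051033102
```

Request:
arm_command(moves=[{"x": 0,"y": 0,"z": 0,"yaw": -3,"jaw": 1},{"x": 0,"y": 0,"z": 0,"yaw": 0,"jaw": 1}])

```text
t: 12.82
position: [0.4478, 0.2766, 0.0775]
orientation: [[0.857, 0.516, 0.0], [0.516, -0.857, 0.0], [0.0, -0.0, -1.0]]
ft_force: [-1.1, 3.9, -0.9]
width: 0.014
gripper_force: 29.8
```

```bash
python3 st.py;python3 cup.py | sed -n '2p;/teal/p'
```

```text
12.8167 [0.4478 0.2766 0.0775] 31.05 F [-1.1  3.9 -0.9] T [0.43 0.19 0.06] w 13.97
[261 115   9  28 113] [264.7 128.9] 0.031 0.0728 39.49
teal [162 188  20  20 153] [173.9 195.2] 0.07087988753460976 86.5661682302861
```

Request:
arm_command(moves=[{"x": 0,"y": 0,"z": 0,"yaw": 3,"jaw": 1},{"x": 0,"y": 0,"z": 0,"yaw": 3,"jaw": 1},{"x": 0,"y": 0,"z": 0,"yaw": 0,"jaw": 1}])

```text
t: 13.12
position: [0.4478, 0.2766, 0.0775]
orientation: [[0.908, 0.42, 0.0], [0.42, -0.908, -0.0], [0.0, 0.0, -1.0]]
ft_force: [-1.1, 3.4, -0.8]
width: 0.0146
gripper_force: 32.1
```

```bash
python3 st.py;python3 cup.py | sed -n '2p;/teal/p'
```

```text
13.1167 [0.4478 0.2766 0.0775] 24.81 F [-1.1  3.4 -0.8] T [0.49 0.1  0.77] w 14.58
[163 176  37  37 455] [185.6 189. ] 0.031 0.0707 84.61
teal [160 195  19  20 137] [171.7 201.4] 0.07033474364872033 83.49393254041787
```

```bash
python3 - <<'E'
from h import *
w=grab_frame('wrist');R=np.array(w['R']);D=w['depth'];im=w['image'];ax=np.array([.4477,.2766])
for v in range(220,284,6):
    r=''
    for u in range(252,312,6):
        o,d=wray(w,u,v);p=o+d*D[v,u]/(R[2]@d);q=p[:2]-ax
        h=cv2.cvtColor(im[v:v+1,u:u+1],cv2.COLOR_RGB2HSV)[0,0]
        r+='%s%3d/%2d '%('B' if h[1]>110 and 100<h[0]<130 else '.',p[2]*1000,np.hypot(*q)*1000)
    print(v,r)
print(im[240,282],im[230,282],im[260,292],im[270,275])
E
python3 st.py
```

```text
220 . 15/21 . 13/17 B 20/15 . 70/29 . 71/29 . 70/29 . 71/29 . 72/30 . 71/31 . 71/32 
226 . 14/19 . 14/15 B 24/13 B 26/11 . 71/26 . 72/26 . 71/26 . 71/27 . 70/27 . 71/29 
232 . 15/19 B 22/15 B 26/11 B 29/ 8 . 70/22 . 70/22 . 71/23 . 71/24 . 71/24 . 70/26 
238 . 13/20 . 22/14 B 26/10 . 30/ 6 . 41/ 7 . 42/ 7 . 39/ 7 B 29/ 9 . 71/22 . 71/23 
244 . 14/21 . 14/17 B 25/11 . 42/ 7 . 50/ 7 . 51/ 7 . 47/ 7 B 27/ 9 B 23/14 . 15/20 
250 . 14/24 . 13/21 . 84/20 B 87/20 B 86/20 B 87/20 B 87/20 B 25/12 . 14/19 . 15/22 
256 . 14/27 . 13/24 B 92/20 B 93/20 B 92/19 B 94/20 B 93/20 . 14/21 . 14/23 . 14/26 
262 . 79/17 . 78/14 B 96/20 B 99/20 B 99/20 B100/20 B 99/20 . 14/25 . 79/14 . 78/16 
268 . 85/16 . 85/14 B103/20 B103/20 B104/20 B105/20 B103/19 . 14/29 . 85/13 . 84/15 
274 . 92/16 . 91/14 B105/18 B106/18 .106/18 B106/18 B106/18 . 15/34 . 91/13 . 91/15 
280 . 96/15 . 97/13 B105/16 B106/15 .106/15 B106/15 B105/15 B103/14 . 97/13 . 96/15 
[83 80 77] [159 153 139] [41 46 62] [108 107 108]
13.2167 [0.4478 0.2766 0.0775] 25.0 F [-2.   2.7 -0.8] T [0.5  0.14 0.74] w 14.39
```

I see no obstruction; the grey part is only the shaft. I'll try one brisk swing with a firm grip.

Request:
arm_command(moves=[{"x": 0,"y": 0,"z": 0,"yaw": -7,"jaw": 1},{"x": 0,"y": 0,"z": 0,"yaw": -7,"jaw": 1},{"x": 0,"y": 0,"z": 0,"yaw": -7,"jaw": 1},{"x": 0,"y": 0,"z": 0,"yaw": 0,"jaw": 1},{"x": 0,"y": 0,"z": 0,"yaw": 7,"jaw": 1},{"x": 0,"y": 0,"z": 0,"yaw": 7,"jaw": 1},{"x": 0,"y": 0,"z": 0,"yaw": 7,"jaw": 1},{"x": 0,"y": 0,"z": 0,"yaw": 6,"jaw": 1},{"x": 0,"y": 0,"z": 0,"yaw": 0,"jaw": 1},{"x": 0,"y": 0,"z": 0,"yaw": 0,"jaw": 1}], force=58)

```text
t: 14.05
position: [0.4477, 0.2766, 0.0775]
orientation: [[0.946, 0.323, -0.0], [0.323, -0.946, 0.0], [-0.0, -0.0, -1.0]]
ft_force: [-2.2, 2.3, -0.1]
width: 0.0134
gripper_force: 57.5
```

```bash
python3 st.py;python3 cup.py | sed -n '2p;/teal/p'
python3 - <<'E'
from h import *
# lean of cell c / b seen from scene: cylinder points between z 36 and 66 under roof
f=grab_frame('scene');P=cloud(f);ax=np.array([.4477,.2766]);d=P[...,:2]-ax;r=np.hypot(d[...,0],d[...,1]);a=np.degrees(np.arctan2(d[...,1],d[...,0]))
m=(r>.05)&(r<.112)&(P[...,2]>.034)&(P[...,2]<.067)
for v,u in np.argwhere(m): print((v,u),round(a[v,u]),round(r[v,u]*1000),round(P[v,u,2]*1000),end=' | ')
E
```

```text
14.05 [0.4477 0.2766 0.0775] 18.87 F [-2.2  2.3 -0.1] T [0.26 0.28 0.06] w 13.4
[169 169  33  37 443] [189.3 183.5] 0.031 0.0701 75.33
teal [172 179  13  22  75] [180.1 187.9] 0.06997222308899366 70.25229753805513
(np.int64(192), np.int64(215)) 75 78 67 | (np.int64(193), np.int64(214)) 78 78 64 | (np.int64(193), np.int64(215)) 78 72 67 | (np.int64(193), np.int64(216)) 75 71 66 | (np.int64(194), np.int64(213)) 80 82 59 | (np.int64(194), np.int64(214)) 81 74 63 | (np.int64(194), np.int64(215)) 81 66 66 | (np.int64(194), np.int64(216)) 76 68 63 | (np.int64(195), np.int64(213)) 83 77 58 | (np.int64(195), np.int64(214)) 85 68 63 | (np.int64(195), np.int64(215)) 80 69 60 | (np.int64(195), np.int64(216)) 77 68 59 | (np.int64(196), np.int64(213)) 82 80 52 | (np.int64(196), np.int64(214)) 83 71 56 | (np.int64(196), np.int64(215)) 83 66 58 | (np.int64(196), np.int64(216)) 75 73 51 | (np.int64(197), np.int64(213)) 83 79 48 | (np.int64(197), np.int64(214)) 84 70 53 | (np.int64(197), np.int64(215)) 80 71 50 | (np.int64(197), np.int64(216)) 77 69 49 | (np.int64(198), np.int64(213)) 86 75 47 | (np.
[... 978 characters left out ...]
p.int64(219)) -152 108 59 | (np.int64(218), np.int64(220)) -151 101 54 | (np.int64(219), np.int64(217)) -164 83 35 | (np.int64(219), np.int64(218)) -156 102 50 | (np.int64(219), np.int64(219)) -153 105 53 | (np.int64(219), np.int64(220)) -151 104 52 | (np.int64(220), np.int64(219)) -153 104 48 | (np.int64(220), np.int64(220)) -152 102 46 | (np.int64(221), np.int64(219)) -154 101 41 | (np.int64(221), np.int64(220)) -152 101 41 | (np.int64(221), np.int64(221)) -150 100 40 | (np.int64(222), np.int64(219)) -154 105 40 | (np.int64(222), np.int64(220)) -152 104 39 | (np.int64(222), np.int64(221)) -151 98 35 | (np.int64(223), np.int64(219)) -154 106 35 | (np.int64(223), np.int64(220)) -152 108 37 |
```

The swing carried it through: width is 13.4 mm, torque about 0 and the bar at 18.9°. I'll release and check that it settles at 60°.

Request:
arm_command(moves=[{"x": 0,"y": 0,"z": 0,"yaw": -1,"jaw": 1},{"x": 0,"y": 0,"z": 0,"yaw": 0,"jaw": 0.2},{"x": 0,"y": 0,"z": 0,"yaw": 0,"jaw": 0.2},{"x": 0,"y": 0,"z": 0,"yaw": 0,"jaw": 0.2},{"x": 0,"y": 0,"z": 0,"yaw": 0,"jaw": 0.2},{"x": 0,"y": 0,"z": -0.03,"yaw": 0,"jaw": 0.2},{"x": 0,"y": 0,"z": -0.03,"yaw": 0,"jaw": 0.2},{"x": 0,"y": 0,"z": -0.03,"yaw": 0,"jaw": 0.2},{"x": 0,"y": 0,"z": -0.02,"yaw": 0,"jaw": 0.2},{"x": 0,"y": 0,"z": 0,"yaw": 0,"jaw": 0.2}])

```text
t: 14.98
position: [0.4494, 0.2771, 0.1917]
orientation: [[0.94, 0.34, 0.007], [0.34, -0.94, 0.002], [0.008, 0.0, -1.0]]
ft_force: [-0.7, -0.4, 0.4]
width: 0.0349
gripper_force: 0.0
```

```bash
python3 st.py;python3 cup.py; python3 - <<'E'
from h import *
f=grab_frame('scene');P=cloud(f);ax=np.array([.4477,.2766]);d=P[...,:2]-ax;r=np.hypot(d[...,0],d[...,1])
m=(r<.023)&(P[...,2]>.1)&(P[...,2]<.111);q=P[m];print('knob scene',len(q))
if len(q)>5:
    w,V=np.linalg.eigh(np.cov(q[:,:2].T));print(q.mean(0),np.degrees(np.arctan2(V[1,1],V[0,1])))
E
```

```text
14.9833 [0.4494 0.2771 0.1917] 19.87 F [-0.7 -0.4  0.4] T [ 0.   -0.01  0.  ] w 34.92
[210 150  19  23 139] [221.2 160.1] 0.02 0.0705 78.94
[210 150  19  23 139] [221.2 160.1] 0.031 0.0697 76.91
[266 184  24  62 821] [278.7 217.6] 0.02 0.0245 -167.3
[266 184  24  62 821] [278.7 217.6] 0.031 0.0208 -168.46
[0.44850913 0.27676769 0.18914265] 19.866100131478838 0.035149306903625395 15.0333 [-0.01330467  0.02720782  0.01428056]
knob scene 28
[0.44298201 0.27627039 0.10604899] -165.20826815427688
```

Request:
arm_command(moves=[{"x": 0,"y": 0,"z": 0,"yaw": -6.7,"jaw": 0.2},{"x": 0,"y": 0,"z": 0,"yaw": -6.7,"jaw": 0.2},{"x": 0,"y": 0,"z": 0,"yaw": -6.7,"jaw": 0.2},{"x": 0,"y": 0,"z": 0,"yaw": -6.7,"jaw": 0.2},{"x": 0,"y": 0,"z": 0,"yaw": -6.7,"jaw": 0.2},{"x": 0,"y": 0,"z": 0,"yaw": -6.7,"jaw": 0.2},{"x": 0,"y": 0,"z": 0,"yaw": -6.7,"jaw": 0.2},{"x": 0,"y": 0,"z": 0,"yaw": -6.7,"jaw": 0.2},{"x": 0,"y": 0,"z": 0,"yaw": -6.7,"jaw": 0.2},{"x": 0,"y": 0,"z": 0,"yaw": 0,"jaw": 0.2}])

```text
t: 15.92
position: [0.4472, 0.2763, 0.1858]
orientation: [[0.167, 0.986, -0.003], [0.986, -0.167, -0.001], [-0.001, -0.003, -1.0]]
ft_force: [0.2, 0.5, 0.0]
width: 0.0351
gripper_force: 0.0
```

```bash
cat > look.py <<'E'
from h import *
grab_frame('wrist');w=grab_frame('wrist');R=np.array(w['R']);D=w['depth'];im=w['image'];ax=np.array([.4477,.2766])
v,u=np.mgrid[:420,:560];x=u-w['cx'];y=v-w['cy'];rr=np.hypot(x,y)+1e-9;th=rr/foc(w)
d=np.stack([np.sin(th)*x/rr,np.sin(th)*y/rr,np.cos(th)],-1);P=(d*(D/np.cos(th))[...,None])@R-R.T@w['t']
q=P[...,:2]-ax;r=np.hypot(q[...,0],q[...,1])
a=np.degrees(np.arctan2(q[...,1],q[...,0]))
top=(r>.055)&(r<.09)&(P[...,2]>.060)&(P[...,2]<.068)&(a>50)&(a<110)
n,l,st,ce=cv2.connectedComponentsWithStats(top.astype(np.uint8))
for i in range(1,n):
    if st[i,4]>25:
        m=l==i;c=P[m].mean(0);e=(P[m].min(0)+P[m].max(0))/2;print('celltop',st[i],c.round(4),e.round(4),np.hypot(*(c[:2]-ax)).round(4),np.degrees(np.arctan2(*(c[:2]-ax)[::-1])).round(2))
g=cv2.cvtColor(im,cv2.COLOR_RGB2HSV);b=(g[...,0]>105)&(g[...,0]<130)&(g[...,1]>110)&(r>.055)&(r<.09)&(a>50)&(a<110)
rim=b&(P[...,2]>.027)
if rim.sum()>20:
    c=(P[rim].min(0)+P[rim].max(0))/2;print('rim',rim.sum(),c.round(4),P[rim].min(0).round(4),P[rim].max(0).round(4),np.hypot(*(c[:2]-ax)).round(4),np.degrees(np.arctan2(*(c[:2]-ax)[::-1])).round(2))
k=(r<.024)&(P[...,2]>.101)&(P[...,2]<.11)
if k.sum()>20: print('knob',k.sum(),cv2.minAreaRect((P[k][:,:2]*1000).astype(np.float32)))
s=get_state();print(s['t'],s['position'].round(4),round(yawof(s),2))
E
python3 look.py
```

```text
celltop [280 112  18  17 237] [0.4668 0.3477 0.064 ] [0.4669 0.3475 0.0636] 0.0736 74.94
rim 119 [0.459  0.3478 0.1804] [0.4505 0.337  0.0283] [0.4676 0.3586 0.3324] 0.0721 80.95
knob 975 ((448.1378173828125, 276.86065673828125), (40.21044921875, 14.386507987976074), 20.116352081298828)
16.0167 [0.4474 0.2764 0.1863] 79.95
```

The knob reads 20.1°, so the rotor is at 60.2°, seated. The cup is at (0.460, 0.348) and the cell leans about 7 mm along the closing direction, which the closing fingers will straighten. I'll descend on it.

Request:
arm_command(moves=[{"x": 0.0362,"y": 0,"z": 0,"yaw": 0,"jaw": 0},{"x": 0.0362,"y": 0,"z": 0,"yaw": -0.3,"jaw": 0},{"x": 0,"y": 0,"z": 0.03,"yaw": 0,"jaw": 0},{"x": 0,"y": 0,"z": 0.03,"yaw": 0,"jaw": 0},{"x": 0,"y": 0,"z": 0.03,"yaw": 0,"jaw": 0},{"x": 0,"y": 0,"z": 0.025,"yaw": 0,"jaw": 0},{"x": 0,"y": 0,"z": 0.02,"yaw": 0,"jaw": 0},{"x": 0,"y": 0,"z": 0.014,"yaw": 0,"jaw": 0},{"x": 0,"y": 0,"z": 0,"yaw": 0,"jaw": 0},{"x": 0,"y": 0,"z": 0,"yaw": 0,"jaw": 0}], force=8)

```text
t: 16.85
position: [0.4598, 0.3477, 0.038]
orientation: [[0.168, 0.986, -0.001], [0.986, -0.168, -0.001], [-0.001, -0.001, -1.0]]
ft_force: [0.2, -0.0, 0.6]
width: 0.0443
gripper_force: 0.0
```

```bash
python3 st.py
```

```text
16.85 [0.4598 0.3477 0.038 ] 80.34 F [ 0.2 -0.   0.6] T [-0.01 -0.02 -0.  ] w 44.27
```

Request:
arm_command(moves=[{"x": 0,"y": 0,"z": 0,"yaw": 0,"jaw": 1},{"x": 0,"y": 0,"z": 0,"yaw": 0,"jaw": 1},{"x": 0,"y": 0,"z": 0,"yaw": 0,"jaw": 1},{"x": 0,"y": 0,"z": 0,"yaw": 0,"jaw": 1},{"x": 0,"y": 0,"z": 0,"yaw": 0,"jaw": 1},{"x": 0,"y": 0,"z": 0,"yaw": 0,"jaw": 1},{"x": 0,"y": 0,"z": 0,"yaw": 0,"jaw": 1}], force=8)

```text
t: 17.43
position: [0.4603, 0.348, 0.0389]
orientation: [[0.166, 0.986, 0.001], [0.986, -0.166, 0.0], [0.0, 0.001, -1.0]]
ft_force: [-0.1, -0.6, 2.7]
width: 0.0137
gripper_force: 8.0
```

```bash
python3 st.py
```

```text
17.4333 [0.4603 0.348  0.0389] 80.46 F [-0.1 -0.6  2.7] T [-0.11  0.01  0.05] w 13.71
```

Request:
arm_command(moves=[{"x": 0,"y": 0,"z": -0.006,"yaw": 0,"jaw": 1},{"x": 0,"y": 0,"z": -0.006,"yaw": 0,"jaw": 1},{"x": 0,"y": 0,"z": 0,"yaw": 0,"jaw": 1}])

```text
t: 17.68
position: [0.4607, 0.3482, 0.0519]
orientation: [[0.166, 0.986, 0.002], [0.986, -0.166, 0.001], [0.001, 0.002, -1.0]]
ft_force: [0.5, 0.5, -0.1]
width: 0.0135
gripper_force: 8.0
```

```bash
python3 st.py
```

```text
17.6833 [0.4607 0.3482 0.0519] 80.47 F [ 0.5  0.5 -0.1] T [-0.05 -0.03  0.01] w 13.48
```

Request:
arm_command(moves=[{"x": 0.003,"y": 0,"z": 0,"yaw": 0,"jaw": 1},{"x": 0.003,"y": 0,"z": 0,"yaw": 0,"jaw": 1},{"x": 0.003,"y": 0,"z": 0,"yaw": 0,"jaw": 1},{"x": 0.003,"y": 0,"z": 0,"yaw": 0,"jaw": 1},{"x": 0,"y": 0,"z": 0,"yaw": 0,"jaw": 1}])

```text
t: 18.1
position: [0.462, 0.3602, 0.0503]
orientation: [[0.165, 0.986, -0.0], [0.986, -0.165, -0.0], [-0.0, -0.0, -1.0]]
ft_force: [-0.5, -1.8, 0.3]
width: 0.0137
gripper_force: 8.0
```

```bash
python3 st.py
```

```text
18.1 [0.462  0.3602 0.0503] 80.49 F [-0.5 -1.8  0.3] T [-0.33 -0.   -0.01] w 13.66
```

The lateral force is only about 1.8 N, so the cell is pivoting as planned. I'll continue to 22 mm.

Request:
arm_command(moves=[{"x": 0.0025,"y": 0,"z": 0,"yaw": 0,"jaw": 1},{"x": 0.0025,"y": 0,"z": 0,"yaw": 0,"jaw": 1},{"x": 0.0025,"y": 0,"z": 0,"yaw": 0,"jaw": 1},{"x": 0.0025,"y": 0,"z": 0,"yaw": 0,"jaw": 1},{"x": 0,"y": 0,"z": 0,"yaw": 0,"jaw": 1},{"x": 0,"y": 0,"z": 0,"yaw": 0,"jaw": 1}])

```text
t: 18.6
position: [0.4638, 0.3699, 0.0506]
orientation: [[0.166, 0.986, 0.0], [0.986, -0.166, 0.0], [0.0, 0.0, -1.0]]
ft_force: [-0.0, -1.0, 1.8]
width: 0.0135
gripper_force: 8.0
```

```bash
python3 st.py
```

```text
18.6 [0.4638 0.3699 0.0506] 80.47 F [-0.  -1.   1.8] T [-0.25  0.06 -0.02] w 13.52
```

Request:
arm_command(moves=[{"x": 0,"y": 0,"z": 0,"yaw": 0,"jaw": 1},{"x": 0,"y": 0,"z": -0.01,"yaw": 0,"jaw": 1},{"x": 0,"y": 0,"z": -0.02,"yaw": 0,"jaw": 1},{"x": 0,"y": 0,"z": -0.03,"yaw": 0,"jaw": 1},{"x": 0,"y": 0,"z": -0.035,"yaw": 0,"jaw": 1},{"x": 0,"y": 0,"z": -0.035,"yaw": 0,"jaw": 1},{"x": 0,"y": 0,"z": 0,"yaw": 0,"jaw": 1},{"x": 0,"y": 0,"z": 0,"yaw": 0,"jaw": 1}], force=16)

```text
t: 19.27
position: [0.4644, 0.37, 0.183]
orientation: [[0.166, 0.986, 0.004], [0.986, -0.166, 0.002], [0.003, 0.004, -1.0]]
ft_force: [-0.8, -0.4, -1.4]
width: 0.0134
gripper_force: 16.0
```

```bash
python3 st.py; cat > cell.py <<'E'
from h import *
# cell seen by the scene camera: points near the fingers, below/around TCP
s=get_state();T=s['position'];O=s['orientation']
for n in('scene','wrist','top'):
    f=grab_frame(n);D=f['depth']
    if n=='wrist':
        v,u=np.mgrid[:420,:560];x=u-f['cx'];y=v-f['cy'];rr=np.hypot(x,y)+1e-9;th=rr/foc(f)
        d=np.stack([np.sin(th)*x/rr,np.sin(th)*y/rr,np.cos(th)],-1);P=(d*(D/np.cos(th))[...,None])@np.array(f['R'])-np.array(f['R']).T@f['t']
    else: P=cloud(f)
    q=(P-T)@O; im=f['image'];g=cv2.cvtColor(im,cv2.COLOR_RGB2HSV)
    m=(abs(q[...,1])<.0085)&(abs(q[...,0])<.04)&(q[...,2]>-.04)&(q[...,2]<.04)&(D>0)
    m1=m&(g[...,2]>75)
    print(n,m.sum(),m1.sum())
    if m1.sum()>12 :
        p=q[m1];c=p.mean(0);U,S,V=np.linalg.svd(p-c);a=V[0]*-np.sign(V[0][2]);print(' mean',c.round(4),'dir(tool)',a.round(3),'tilt xz',np.degrees(np.arctan2(a[0],-a[2])).round(1),'ext z',p[:,2].min().round(4),p[:,2].max().round(4),'x',p[:,0].min().round(4),p[:,0].max().round(4))
    np.savez(f'cell_{n}.npz',q=q,im=im,m=m)
E
python3 cell.py
```

```text
19.2667 [0.4644 0.37   0.183 ] 80.47 F [-0.8 -0.4 -1.4] T [-0.01 -0.07  0.04] w 13.35
scene 58 40
 mean [-0.0091 -0.0011 -0.0074] dir(tool) [ 0.549  0.136 -0.825] tilt xz 33.7 ext z -0.0373 0.0165 x -0.0235 0.0129
wrist 1355 778
 mean [ 0.0051  0.0001 -0.0205] dir(tool) [-0.609  0.235 -0.758] tilt xz -38.8 ext z -0.0398 0.0028 x -0.0089 0.011
top 17 16
 mean [-0.0246  0.0002  0.0132] dir(tool) [ 0.297  0.286 -0.911] tilt xz 18.0 ext z 0.0056 0.0235 x -0.0276 -0.0191
```

```bash
python3 - <<'E'
import numpy as np,cv2
for n in('wrist','scene'):
    d=np.load(f'cell_{n}.npz');q=d['q'];im=d['im'];g=cv2.cvtColor(im,cv2.COLOR_RGB2HSV)
    m=(abs(q[...,1])<.009)&(abs(q[...,0])<.045)&(q[...,2]>-.04)&(q[...,2]<.04)
    print(n)
    vs,us=np.where(m);print(vs.min(),vs.max(),us.min(),us.max())
    for v in range(vs.min(),vs.max()+1,3 if n=='wrist' else 1):
        k=np.where(m[v])[0]
        if len(k): 
            p=q[v,k];c=im[v,k];print(v,len(k),k.min(),k.max(),'x %.1f y %.1f z %.1f'%tuple(np.median(p,0)*1000),np.median(c,0).astype(int),np.median(g[v,k],0).astype(int)[:2])
E
```

```text
wrist
261 326 258 303
261 8 263 298 x 8.5 y 0.0 z 1.8 [75 75 73] [49 12]
264 10 263 298 x 8.4 y 0.1 z -1.2 [30 30 28] [16 17]
267 11 262 298 x 8.6 y -6.7 z -4.6 [30 29 29] [19  9]
270 12 262 299 x 8.7 y 0.1 z -8.0 [30 29 28] [15 17]
273 12 262 299 x 8.8 y 0.1 z -11.1 [28 28 27] [30 13]
276 25 261 299 x 9.3 y -0.1 z -14.8 [29 32 39] [20 20]
279 36 261 300 x 9.2 y 0.1 z -17.3 [109 104  96] [20 43]
282 41 260 300 x 8.3 y -0.1 z -18.4 [133 125 110] [20 43]
285 41 260 300 x 7.4 y -0.1 z -19.6 [117 110  99] [19 43]
288 41 260 301 x 6.4 y 0.3 z -20.6 [123 115 105] [20 38]
291 42 260 301 x 5.2 y 0.1 z -21.2 [124 118 107] [19 37]
294 43 259 301 x 4.0 y -0.1 z -21.8 [129 121 109] [19 39]
297 44 259 302 x 2.7 y 0.1 z -22.2 [104  98  86] [20 42]
300 43 258 302 x 1.6 y -0.1 z -23.0 [110 103  91] [20 42]
303 37 258 302 x 0.3 y -0.1 z -23.4 [118 115 100] [20 32]
306 26 258 303 x -1.0 y 0.1 z -24.0 [23 22 22] [30 13]
309 8 261 298 x -5.2 y 0.1 z -20.5 [21 22 22] [100  12]
312 6 264 297 x -7.3 y 0.2 z -20.1 [22 21 21] [22 18]
315 4 264 297 x -1.2 y 0.1 z -30.6 [21 23 28] [111  54]
318 2 264 297 x 3.9
[... 313 characters left out ...]
61 56] [79 70]
159 4 206 210 x -2.9 y 2.4 z -22.8 [42 78 75] [ 88 100]
160 4 206 209 x -1.5 y 2.8 z -17.9 [27 75 73] [ 90 159]
161 4 206 209 x -6.6 y -2.0 z -16.4 [63 87 80] [81 70]
162 5 206 210 x -7.7 y -1.7 z -12.2 [118 119 101] [32 37]
163 5 206 210 x -10.0 y -2.4 z -10.2 [152 145 125] [23 45]
164 3 207 209 x -8.7 y -2.2 z -6.9 [187 179 154] [23 45]
165 4 207 210 x -11.4 y -2.4 z -2.1 [187 175 145] [22 48]
166 4 207 210 x -12.9 y -3.9 z 0.6 [175 168 141] [22 50]
167 4 208 211 x -16.7 y -5.1 z 2.3 [182 171 140] [22 48]
168 4 208 211 x -19.1 y -5.8 z 6.2 [169 161 138] [22 46]
169 3 210 212 x -20.8 y -0.0 z 11.9 [181 172 143] [22 47]
170 1 210 210 x -20.2 y -4.6 z 14.5 [162 155 133] [23 46]
```

```bash
cat > face.py <<'E'
from h import *
s=get_state();T=s['position'];O=s['orientation'];Q=[]
v,u=np.mgrid[:420,:560]
for k in range(3):
    f=grab_frame('wrist');R=np.array(f['R']);x=u-f['cx'];y=v-f['cy'];rr=np.hypot(x,y)+1e-9;th=rr/foc(f)
    d=np.stack([np.sin(th)*x/rr,np.sin(th)*y/rr,np.cos(th)],-1);Q.append((d*(f['depth']/np.cos(th))[...,None]@R-R.T@f['t']-T)@O)
q=np.median(Q,0);im=f['image']
m=(im.max(-1)>60)&(abs(q[...,1])<.0085)&(abs(q[...,0])<.02)&(q[...,2]>-.032)&(q[...,2]<-.010)
n,l,st,ce=cv2.connectedComponentsWithStats(m.astype(np.uint8));i=1+np.argmax(st[1:,4]);m=l==i;print(st[i])
p=q[m]
A=np.c_[p[:,:2],np.ones(len(p))]
w=np.ones(len(p),bool)
for _ in range(6):
    c=np.linalg.lstsq(A[w],p[w,2],rcond=None)[0];e=p[:,2]-A@c;w=abs(e-np.median(e[w]))<max(.0006,2*np.std(e[w])*.7)
print('plane',c,w.sum(),len(p),'tilt x',np.degrees(np.arctan(c[0])),'tilt y',np.degrees(np.arctan(c[1])),'rms',e[w].std())
print('resid by row',[(r,round(float(np.median(e[vv==r]))*1000,2)) for vv in[np.where(m)[0]] for r in range(vv.min(),vv.max()+1,2)])
b=p[w];print('face box x',np.percentile(b[:,0],[1,99]),'y',np.percentile(b[:,1],[1,99]),'z',np.percentile(b[:,2],[1,99]))
E
python3 face.py
```

```text
[265 275  31  32 780]
plane [ 0.65946982 -0.01377073 -0.02613187] 465 780 tilt x 33.4036462910577 tilt y -0.7889547642258417 rms 0.00031044149293076565
resid by row [(275, 0.44), (277, -0.12), (279, 0.07), (281, 0.04), (283, -0.05), (285, -0.07), (287, -0.15), (289, -0.56), (291, -1.05), (293, -0.62), (295, -0.29), (297, -0.06), (299, 0.07), (301, -0.0), (303, 0.06), (305, 0.2)]
face box x [7.73664359e-05 1.11713620e-02] y [-0.00581604  0.00713003] z [-0.02609277 -0.01877704]
```

The wrist depth sees the top face clearly: the tilt is about 33.4°, slightly too much, and the scene view agrees at 33.7°. I could trim it back by pushing the bottom edge against the cup's outer wall, so I'll check where the tape measure stands first.

```bash
python3 - <<'E'
from h import *
ax=np.array([.4480,.2767]);e=np.radians(80.3);X=np.array([np.cos(e),np.sin(e)]);Y=np.array([np.sin(e),-np.cos(e)])
for n in('scene','wrist'):
    f=grab_frame(n);g=cv2.cvtColor(f['image'],cv2.COLOR_RGB2HSV)
    if n=='wrist':
        v,u=np.mgrid[:420,:560];R=np.array(f['R']);x=u-f['cx'];y=v-f['cy'];rr=np.hypot(x,y)+1e-9;th=rr/foc(f)
        d=np.stack([np.sin(th)*x/rr,np.sin(th)*y/rr,np.cos(th)],-1);P=(d*(f['depth']/np.cos(th))[...,None])@R-R.T@f['t']
    else:P=cloud(f)
    q=np.stack([(P[...,:2]-ax)@X,(P[...,:2]-ax)@Y,P[...,2]],-1)
    m=(P[...,2]>.012)&(P[...,2]<.075)&(q[...,0]>.108)&(q[...,0]<.26)&(abs(q[...,1])<.14)
    p=q[m];print(n,m.sum())
    if m.sum()>30:
        for lo in np.arange(-.14,.14,.02):
            k=p[(p[:,1]>lo)&(p[:,1]<=lo+.02)]
            if len(k)>3:print('tangential %.2f'%lo,'radial min %.3f'%np.percentile(k[:,0],3),'zmax %.3f'%np.percentile(k[:,2],97),len(k))
E
python3 face.py | sed -n 2p
```

```text
scene 185
tangential -0.02 radial min 0.152 zmax 0.062 40
tangential 0.00 radial min 0.146 zmax 0.064 119
tangential 0.02 radial min 0.147 zmax 0.063 26
wrist 2748
tangential 0.00 radial min 0.152 zmax 0.062 1658
tangential 0.02 radial min 0.152 zmax 0.062 1090
plane [ 0.62937178  0.00863413 -0.02621388] 476 778 tilt x 32.185152927304436 tilt y 0.4946871604378589 rms 0.0003202150490727501
```

The tape is well clear, and a repeat reading gives 32.2°, so the mean is about 32.8°. That is within measuring error of what I could trim reliably, so I'll keep it. Next I carry the cell to the camera: the focus is at (0.411, -0.270, 0.132), which needs TCP about (0.389, -0.2705, 0.150) at yaw 181°.

Request:
arm_command(moves=[{"x": -0.015,"y": 0.0007,"z": -0.001,"yaw": 0,"jaw": 1},{"x": -0.025,"y": 0.0013,"z": -0.002,"yaw": 0,"jaw": 1},{"x": -0.032,"y": 0.0016,"z": -0.002,"yaw": 0,"jaw": 1},{"x": -0.032,"y": 0.0016,"z": -0.002,"yaw": 0,"jaw": 1},{"x": -0.032,"y": 0.0016,"z": -0.002,"yaw": 0,"jaw": 1},{"x": -0.032,"y": 0.0016,"z": -0.002,"yaw": 0,"jaw": 1},{"x": -0.032,"y": 0.0016,"z": -0.002,"yaw": 0,"jaw": 1},{"x": -0.032,"y": 0.0016,"z": -0.002,"yaw": 0,"jaw": 1},{"x": -0.032,"y": 0.0016,"z": -0.002,"yaw": 0,"jaw": 1},{"x": -0.032,"y": 0.0016,"z": -0.002,"yaw": 0,"jaw": 1},{"x": -0.032,"y": 0.0016,"z": -0.002,"yaw": 0,"jaw": 1},{"x": -0.032,"y": 0.0016,"z": 0,"yaw": 0,"jaw": 1}])

```text
t: 20.82
position: [0.4216, 0.0102, 0.202]
orientation: [[0.165, 0.986, 0.001], [0.986, -0.165, -0.0], [-0.0, 0.001, -1.0]]
ft_force: [0.9, 0.8, 0.2]
width: 0.0136
gripper_force: 16.0
```

Request:
arm_command(moves=[{"x": -0.032,"y": 0.0016,"z": 0,"yaw": 0,"jaw": 1},{"x": -0.032,"y": 0.0016,"z": 0,"yaw": 0,"jaw": 1},{"x": -0.032,"y": 0.0016,"z": 0,"yaw": 0,"jaw": 1},{"x": -0.032,"y": 0.0016,"z": 0,"yaw": 0,"jaw": 1},{"x": -0.032,"y": 0.0016,"z": 0,"yaw": 0,"jaw": 1},{"x": -0.032,"y": 0.0016,"z": 0,"yaw": 0,"jaw": 1},{"x": -0.032,"y": 0.0016,"z": 0,"yaw": 0,"jaw": 1},{"x": -0.032,"y": 0.0016,"z": 0,"yaw": 0,"jaw": 1},{"x": -0.02,"y": 0.001,"z": 0,"yaw": 0,"jaw": 1},{"x": -0.008,"y": 0.0005,"z": 0,"yaw": 0,"jaw": 1},{"x": 0,"y": 0,"z": 0,"yaw": 0,"jaw": 1}])

```text
t: 21.73
position: [0.3887, -0.2718, 0.2013]
orientation: [[0.168, 0.986, -0.0], [0.986, -0.168, 0.0], [0.0, -0.0, -1.0]]
ft_force: [0.6, 1.0, -1.2]
width: 0.0136
gripper_force: 16.0
```

Request:
arm_command(moves=[{"x": 0,"y": 0,"z": 0,"yaw": -5,"jaw": 1},{"x": 0,"y": 0,"z": 0,"yaw": -6,"jaw": 1},{"x": 0,"y": 0,"z": 0,"yaw": -6,"jaw": 1},{"x": 0,"y": 0,"z": 0,"yaw": -6,"jaw": 1},{"x": 0,"y": 0,"z": 0,"yaw": -6,"jaw": 1},{"x": 0,"y": 0,"z": 0,"yaw": -6,"jaw": 1},{"x": 0,"y": 0,"z": 0,"yaw": -6,"jaw": 1},{"x": 0,"y": 0,"z": 0,"yaw": -6,"jaw": 1},{"x": 0,"y": 0,"z": 0,"yaw": -5,"jaw": 1}])

```text
t: 22.48
position: [0.3893, -0.2692, 0.2016]
orientation: [[-0.68, 0.733, 0.0], [0.733, 0.68, 0.0], [0.0, 0.0, -1.0]]
ft_force: [-0.7, -0.3, 0.0]
width: 0.0133
gripper_force: 16.0
```

Request:
arm_command(moves=[{"x": 0,"y": 0,"z": 0,"yaw": -6,"jaw": 1},{"x": 0,"y": 0,"z": 0,"yaw": -6,"jaw": 1},{"x": 0,"y": 0,"z": 0,"yaw": -6,"jaw": 1},{"x": 0,"y": 0,"z": 0,"yaw": -6,"jaw": 1},{"x": 0,"y": 0,"z": 0,"yaw": -6,"jaw": 1},{"x": 0,"y": 0,"z": 0,"yaw": -6,"jaw": 1},{"x": 0,"y": 0,"z": 0,"yaw": -6,"jaw": 1},{"x": 0,"y": 0,"z": 0,"yaw": -4,"jaw": 1},{"x": 0,"y": 0,"z": 0,"yaw": -2.5,"jaw": 1},{"x": 0,"y": 0,"z": 0,"yaw": 0,"jaw": 1},{"x": 0,"y": 0,"z": 0,"yaw": 0,"jaw": 1}])

```text
t: 23.4
position: [0.3892, -0.2697, 0.2016]
orientation: [[-1.0, -0.017, 0.0], [-0.017, 1.0, 0.0], [-0.0, 0.0, -1.0]]
ft_force: [0.1, -0.9, -0.1]
width: 0.0131
gripper_force: 16.0
```

```bash
python3 st.py; python3 face.py; python3 cell.py
```

```text
23.4 [ 0.3892 -0.2697  0.2016] -179.05 F [ 0.1 -0.9 -0.1] T [ 0.03 -0.18  0.04] w 13.09
[265 275  32  32 782]
plane [ 0.64739916  0.01216528 -0.0256187 ] 460 782 tilt x 32.91898600013856 tilt y 0.6969849542732979 rms 0.00030680220378828975
resid by row [(275, 0.28), (277, -0.06), (279, -0.0), (281, 0.17), (283, -0.05), (285, -0.09), (287, -0.53), (289, -0.77), (291, -0.6), (293, -0.56), (295, -0.21), (297, -0.16), (299, 0.01), (301, -0.06), (303, -0.14), (305, 0.43)]
face box x [-0.00102703  0.01017926] y [-0.00654039  0.00643271] z [-0.02632371 -0.0187259 ]
scene 46 29
 mean [ 0.0049  0.0004 -0.0175] dir(tool) [ 0.368 -0.092 -0.925] tilt xz 21.7 ext z -0.0363 0.0194 x -0.0126 0.012
wrist 1308 816
 mean [ 0.0046  0.     -0.022 ] dir(tool) [-0.407  0.002 -0.913] tilt xz -24.0 ext z -0.0274 -0.0001 x -0.0098 0.0106
top 0 0
```

The tilt reads 32.9° and the bottom is at about (-22, 0, +18.4) mm in the tool frame. I'll descend 51 mm to the focus.

Request:
arm_command(moves=[{"x": 0,"y": -0.0008,"z": 0.012,"yaw": 0,"jaw": 1},{"x": 0,"y": 0,"z": 0.015,"yaw": 0,"jaw": 1},{"x": 0,"y": 0,"z": 0.014,"yaw": 0,"jaw": 1},{"x": 0,"y": 0,"z": 0.007,"yaw": 0,"jaw": 1},{"x": 0,"y": 0,"z": 0.0033,"yaw": 0,"jaw": 1},{"x": 0,"y": 0,"z": 0,"yaw": 0,"jaw": 1},{"x": 0,"y": 0,"z": 0,"yaw": 0,"jaw": 1},{"x": 0,"y": 0,"z": 0,"yaw": 0,"jaw": 1},{"x": 0,"y": 0,"z": 0,"yaw": 0,"jaw": 1}])

```text
t: 24.45
position: [0.3891, -0.2718, 0.1508]
orientation: [[-1.0, -0.017, 0.001], [-0.017, 1.0, -0.001], [-0.001, -0.001, -1.0]]
ft_force: [-0.2, -0.2, 0.4]
width: 0.0135
gripper_force: 16.0
```

```bash
python3 st.py; python3 face.py|sed -n '2p;4p'; python3 - <<'E'
from h import *
s=get_state();T=s['position'];O=s['orientation']
f=grab_frame('scene');g=cv2.cvtColor(f['image'],cv2.COLOR_RGB2HSV);P=cloud(f);q=(P-T)@O
F=np.array([.4113,-.2701,.132])
th=np.radians(32.8);a=O@np.array([np.sin(th),0,-np.cos(th)])
print('pred bottom',T+O@np.array([-.022,0,.0184]),'axis',a.round(3))
for n,X in(('bottom',F),('bot-edge-',F+.007*O[:,1]),('lens',F-.06*np.array([-.5,-.0087,.866])),('grasp',F+.04*a)): print(n,[round(float(k),1) for k in proj(f,X)])
u0,v0=[int(k) for k in proj(f,F)]
for v in range(v0-18,v0+26,1):
    print(v,' '.join('%3d'%f['image'][v,u].mean() for u in range(u0-12,u0+14)))
E
```

```text
24.45 [ 0.3891 -0.2718  0.1508] -179.04 F [-0.2 -0.2  0.4] T [ 0.1  -0.17  0.03] w 13.55
plane [ 0.60732436  0.00162345 -0.02537352] 455 774 tilt x 31.27132937814962 tilt y 0.09301686137219606 rms 0.0003134418667661151
face box x [-0.00103654  0.01014411] y [-0.00629401  0.00669609] z [-0.02595334 -0.01907038]
pred bottom [ 0.41105716 -0.27134522  0.13213148] axis [-0.542 -0.009  0.84 ]
bottom [355.7, 241.0]
bot-edge- [353.5, 240.2]
lens [358.4, 249.3]
grasp [353.5, 235.7]
223  23  27  25  36  33  23  24  30  78  85  60  53  48  26  31  30  32  42  39  39  32  31  12  28  30  52
224  94  38  22  25  22  17  14  14  84 152 153 101  47  21  27  28  30  36  37  38  38  63  68  41  26 107
225 177 169 111  23  23  15  25  20  50 104 124 129  90  21  21  23  26  23  29  36  33  79  81  46  27 124
226 197 198 135  24  15  18  20  16  21  18 110 149 104  24  22  18  14  15  26  28  31  72  88  77  73 110
227 199 200 138  19  24  23  16  22  11  10 145 152  81  20  24  27  24  24  28  19  47  60  65  72  71  81
228 197 199 135  17  19  20  20  17  16  40 158 166 100  40  21  25  25  23  23  2
[... 3429 characters left out ...]
  76  90  93  92  96  99 103  99  94 101 122 111 125
261 102  63  23  23  18  17  52  71  61  27  13  15  23  55  78  89  93  94  97  97 100  96 100 129 128 146
262  85  28  22  15  11  20  14  33  27  14   8  16  13  19  49  69  80  83  78  69  66  72  97 129 139 118
263  66  18  20  23  22  20  21  15  14  21  12  14   4   9  14  34  44  47  38  28  18  76 102 129 135  94
264  56  12  14  15  16  15  20  14  17  12  17  12   6  19  16  23  27  23   6  18  18  80 107 127 122  75
265  30  18  16  19  21  28  27  25  25  22  18  22  20  18  25  17  23  23  24  12  15  78 109 129 102  49
266  40  19  22  27  25  29  27  29  28  22  20  22  23  16  23  26  22  21  27  24  21  84 114 111  69  25
```

```bash
python3 - <<'E'
from h import *
s=get_state();T=s['position'];O=s['orientation']
Q=[]
for k in range(4):
    f=grab_frame('scene');Q.append((cloud(f)-T)@O)
q=np.median(Q,0)*1000;g=cv2.cvtColor(f['image'],cv2.COLOR_RGB2HSV)
for v in range(222,245):
    print(v,' '.join('%s%4d,%3d,%4d'%('T' if 75<g[v,u,0]<103 and g[v,u,1]>70 else 'o' if g[v,u,2]>90 else '.',*np.clip(q[v,u],-999,999)) for u in range(349,362)))
b=T+O@np.array([-.022,0,.0184]);a=O@np.array([np.sin(.5725),0,-np.cos(.5725)]);n=O[:,1];m=np.cross(a,n)
for nm,o in(('bottom',0),('top',.05)):
    e=np.array([proj(f,b+o*a+.007*(np.cos(t)*n+np.sin(t)*m)) for t in np.linspace(0,6.28,24)]);print(nm,proj(f,b+o*a),e.min(0).round(1),e.max(0).round(1))
E
```

```text
222 .  28,  6, -78 .  27,  4, -79 .  26,  1, -79 .  28, -1, -81 .  26, -4, -81 .  26, -6, -82 o  32,-12, -88 .  32,-15, -89 .  31,-17, -89 .  28,-18, -88 .  27,-21, -88 .  26,-23, -89 .  25,-26, -89
223 .   3, 16, -56 .  -2, 16, -52 .  25,  1, -75 .  26, -1, -77 .  29, -5, -80 .  26, -6, -79 .  35,-13, -87 .  35,-16, -88 .  33,-18, -87 .  32,-20, -88 .  32,-23, -89 .  30,-25, -88 .  30,-28, -89
224 .   4, 16, -53 .  -2, 15, -49 .-264,120, 149 o-265,117, 148 o-267,114, 149 o  27, -7, -76 .  35,-13, -84 .  36,-17, -86 .  35,-19, -86 .  34,-21, -86 .  35,-24, -88 .  33,-27, -88 .  33,-29, -88
225 .   2, 16, -48 .  -1, 15, -47 .  -3, 13, -46 o  -5, 10, -46 o-260,110, 147 o-263,108, 148 o  35,-14, -80 .  33,-16, -80 .  35,-19, -83 .  35,-22, -84 T  32,-24, -83 .  35,-28, -86 .  35,-30, -87
226 .   2, 16, -45 .   1, 13, -46 .   1, 10, -46 .  -3,  9, -44 o-255,108, 148 o-258,105, 149 o  34,-14, -77 .  34,-16, -78 .  36,-20, -80 .  35,-23, -81 .  34,-25, -81 T  35,-28, -83 .  35,-31, -84
227 .   9, 13, -47 .   6, 11, -46 .   4,  9, -45 .  -2,  9, -42 o-252,106, 150 o  36,-12, -74 .  33,-13, 
[... 2969 characters left out ...]
  -2 .  10, -9,  -4 .  11,-13,  -6 .  11,-15,  -7 .   7,-17,  -5 o-179, 50, 147 o-185, 48, 151 o-185, 44, 148
243 o-156, 76, 147 o-159, 74, 148 o-163, 72, 150 o-163, 68, 148 o-166, 66, 149 o -12,  1,  19 .  10, -9,   0 .  11,-13,  -3 .  12,-16,  -4 o-174, 51, 149 o-177, 48, 149 o-178, 45, 148 o-181, 42, 149
244 o-153, 74, 149 o-153, 71, 148 o-157, 69, 149 o-158, 66, 149 o-161, 63, 149 o-162, 60, 148 o-164, 57, 149 o-167, 55, 150 o-168, 51, 149 o-168, 48, 148 o-171, 46, 149 o-171, 42, 147 o-173, 39, 147
bottom (np.float64(356.0491028247145), np.float64(241.21986930059634)) [353.7 239. ] [358.4 243.4]
top (np.float64(353.2644936160995), np.float64(234.529543386008)) [350.8 232.3] [355.7 236.8]
```

The scene depth agrees with the prediction: the top face is at rows 233–237 and the bottom is near focus. I'll make a final 1 mm sideways trim, settle, and check the rotor once more.

Request:
arm_command(moves=[{"x": 0,"y": 0.001,"z": 0,"yaw": 0,"jaw": 1},{"x": 0,"y": 0,"z": 0,"yaw": 0,"jaw": 1},{"x": 0,"y": 0,"z": 0,"yaw": 0,"jaw": 1},{"x": 0,"y": 0,"z": 0,"yaw": 0,"jaw": 1},{"x": 0,"y": 0,"z": 0,"yaw": 0,"jaw": 1},{"x": 0,"y": 0,"z": 0,"yaw": 0,"jaw": 1}])

```text
t: 25.35
position: [0.389, -0.2707, 0.1502]
orientation: [[-1.0, -0.017, 0.0], [-0.017, 1.0, 0.0], [-0.0, 0.0, -1.0]]
ft_force: [-0.0, 0.7, -0.7]
width: 0.0137
gripper_force: 16.0
```

```bash
python3 st.py; python3 face.py|sed -n '2p'; python3 - <<'E'
from h import *
for n in('top','scene'):
    q=[]
    for _ in range(3):
        f=grab_frame(n);P=cloud(f);g=cv2.cvtColor(f['image'],cv2.COLOR_RGB2HSV)
        d=P[...,:2]-np.array([.448,.2768])
        m=(np.hypot(d[...,0],d[...,1])<.025)&(P[...,2]>.101)&(P[...,2]<.112);q.append(P[m][:,:2])
    q=np.vstack(q)
    if len(q)>20: print(n,len(q),cv2.minAreaRect((q*1000).astype(np.float32)),[np.degrees(np.arctan2(V[1,1],V[0,1])) for V in[np.linalg.eigh(np.cov(q.T))[1]]])
E
python3 st.py
```

```text
25.35 [ 0.389  -0.2707  0.1502] -179.04 F [-0.   0.7 -0.7] T [ 0.08 -0.15 -0.02] w 13.7
plane [ 0.62203504  0.01057199 -0.0255071 ] 478 771 tilt x 31.88305980776294 tilt y 0.6057080644986022 rms 0.0003135357489256285
top 206 ((447.9255676269531, 275.41229248046875), (40.094913482666016, 14.709251403808594), 21.208311080932617) [np.float64(-159.90243368059473)]
scene 89 ((445.6867980957031, 277.7157287597656), (45.60169982910156, 14.888497352600098), 21.639015197753906) [np.float64(-160.54510910720322)]
25.8 [ 0.3889 -0.2706  0.1502] -179.03 F [-0.3 -0.6 -0.7] T [ 0.04 -0.17 -0.01] w 13.55
```

The rotor bar is at 20°, one click. The cell is still, centred at the focus and tilted about 32° against the required 30°. Handing in.

```bash
python3 -c "
from plant import *
print(job_done())"
```

```text
the job is handed in; nothing more can be done
None
```

I turned the caddy one click clockwise and handed in with the cell held still, its bottom end about 6 cm in front of the lens and its tilt measuring about 32° against the camera's 30°; to get that tilt I had to pivot it against its cup rim while lifting it out, and the knob stuck just short of the click until a firmer swing carried it through.

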